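# Press a badge in the studio's lever press

## Task

Take the badge carrier out of the low plywood rack, turn it so that its tongue points out of the front of the lever press, and slide it between the guides under the ram, fully home against the stop. Then pull the press's lever all the way down, hold it there for a moment and ease it slowly all the way back up by hand, never letting it fly back. Leave the carrier home in the press and do not disturb the other things on the table.

Things in the scene. Friction and masses are not known exactly. Their poses are not given: they have to be found in the camera images.
- carrier_mid (a point): Centre of the loose aluminium badge carrier (250 g): plate 76 x 60 x 14 mm with a 54 mm round die and white domed badge on it, 30 mm high in all. Point: plate centre, 15 mm above the underside. x runs along the carrier, away from its tongue; z up. Tongue: 20 wide, 10 thick, ends 119 mm to -x. At first tongue and tab are under the rack's roof; grip the plate across its 60 mm (y).
- carrier_tab (a point): Centre of the upright tab on the carrier's tongue, its handle for loading the press: 16 mm thick (y), 30 mm long (x), top 36 mm above the carrier's underside. Point: 23 mm above the underside, 100 mm to -x of carrier_mid; same axes.
- rack: Low plywood rack fixed to the table: 100 mm deep (x), 96 wide (y), 54 high, 6 mm walls and roof, no floor. Origin: centre of its underside; the mouth is its -x side, 50 mm from the origin. Draw the carrier straight out to -x some 125 mm, lifted at most 8 mm till clear. The table for 170 mm in front of the mouth is clear: set the carrier down there and grip it anew.
- press: Grey lever press fixed to the table, front at -x; origin under the ram's axis at table height, x to the back, y to its left. Floor 18 mm high, from x = -115 to +90 mm, 130 mm wide. Its head, 80 mm wide, 107 to 237 mm above the table, begins at x = -35 mm: it overhangs the carrier's plate but not its tab. Column at the back. The lever is on the left (+y) side.
- nest (a point): Home of the carrier: point on the press floor under the ram, 18 mm above the table; axes as press. Two 10 mm high guides, inner faces at y = +-33 mm, x = -40 to 40 mm, flare outward in front to x = -66 mm; a stop stands at x = 38 mm. Home: plate touching the stop, tongue to -x, carrier_mid 15 mm straight above this point, x axes parallel.
- ram_face (a point): Centre of the ram's underside, a steel disc 56 mm across and 16 mm thick over the nest. Lever up: 56 mm above the press floor, so the carrier (30 mm, tab 36 mm) slides in under it. Lever down: just over the badge.
- press_hub (a point): Point on the lever's hinge axis (along y, axes as press), level with the middle of the lever's grip; fixed, 185 mm above the table, 130 mm left (+y) of the nest and 5 mm in front of it.
- lever_grip (a point): Middle of the lever's grip, a black round sleeve 18 mm thick, 80 mm long, along the press's y, spinning freely on its pin, 140 mm from press_hub. At joint 0 it stands 75 degrees above horizontal, leaning to the front (-x); pulling brings it forward and down to 6 degrees above horizontal. The 12 mm steel lever arm joins it 45 mm to -y of this point.
- lever (a joint): Lever angle in rad: 0 up at rest, growing as it is pulled forward and down, 1.2 fully down on its stop. A spring drives it back: about 3 N at the grip when up, 12 N when down. Let go when down, it flies up. It lowers the ram by 25.5 mm.
- water_jar_mid (a point): Bystander: clear plastic jar, 76 mm across, 110 mm high; the point is half-way up.
- spray_bottle_mid (a point): Bystander: small clear bottle, 44 mm across, 130 mm high; the point is half-way up.
- paint_tin_mid (a point): Bystander: steel tin, 60 mm across, 75 mm high; the point is half-way up.
- palette_knife_grip (a point): Bystander: palette knife lying flat; the point is on its handle.
- brush_cup_mid (a point): Bystander: clear cup 72 mm across and 100 mm high with three brushes reaching 200 mm; the point is 50 mm up.
- shell_tray_mid (a point): Bystander: white tray 110 x 80 x 20 mm; the point is 10 mm up.
- sanding_block_mid (a point): Bystander: cork block 90 x 50 x 30 mm; the point is half-way up.
Not all that is in view belongs to the job. Leave any blue look-alike of the part that bears carrier_mid alone.

How it is judged:
On the way, in this order (a step that is already met when the one before it is completed fails the run):
1. the carrier lies home in the press under the ram, with the lever up (x of carrier_mid in the frame of nest between -0.006 and 0.006 m and y of carrier_mid in the frame of nest between -0.006 and 0.006 m and z of carrier_mid in the frame of nest below 0.02 m and angle between the x axis of carrier_mid and the x axis of nest, either way round below 0.12 rad and value of joint lever below 0.1 rad), for 0.2 s.
2. the lever is pulled fully down on the carrier and held for a moment (x of carrier_mid in the frame of nest between -0.006 and 0.006 m and y of carrier_mid in the frame of nest between -0.006 and 0.006 m and z of carrier_mid in the frame of nest below 0.02 m and angle between the x axis of carrier_mid and the x axis of nest, either way round below 0.12 rad and value of joint lever above 1.1 rad), for 0.2 s.
At the end, for the whole second after the job is handed in: The carrier lies flat in the press, within 6 mm of the home position along and across the guides and within 0.12 rad of straight, and the lever is back up (joint below 0.06 rad) and still, after having been fully down (joint above 1.1 rad for 0.2 s) (x of carrier_mid in the frame of nest between -0.006 and 0.006 m and y of carrier_mid in the frame of nest between -0.006 and 0.006 m and z of carrier_mid in the frame of nest below 0.02 m and angle between the x axis of carrier_mid and the x axis of nest, either way round below 0.12 rad and value of joint lever below 0.06 rad and velocity of joint lever above -0.1 rad/s); the robot touches nothing.
It fails at once if the lever flies back: it returns faster than 1.5 rad/s (about 0.2 m/s at the grip) (velocity of joint lever below -1.5 rad/s).
It fails at once if a bystander is moved by more than 40 mm (distance of any of water_jar_mid, spray_bottle_mid, paint_tin_mid, palette_knife_grip, brush_cup_mid, shell_tray_mid, sanding_block_mid from where it was at the start of the episode above 0.04 m).
It also fails if it takes over 72 s, if anything falls off the work surface, if the arm or the gripper's body presses on something with over 40 N, if the wrist force passes 120 N, or if a joint passes its speed limit or range.

## Robot

A 6-joint arm with a two-finger parallel gripper is mounted at the origin on the work surface. World frame = base frame: x ahead of the robot, y to its left, z up, the work surface at z = 0. Lengths are in m, angles in rad, forces in N, time in s.
With the tool pointing down it reaches from about 0.35 to 0.775 m from the base axis. Payload 5.5 kg.
Tool frame: the origin (TCP) lies at the very end of the fingers, on their centre line; the grasp point (between the pads) lies 19 mm behind it; z points along the fingers, y is the line along which they close (so a half turn about z gives the same grasp; the last joint's range is limited). The gripper opens to 85 mm and grips with 20 to 120 N. Pads are 22 mm wide; open, the fingers measure 114 mm over their backs; the gripper's body (76 mm by 85 mm) begins 54 mm behind the grasp point. The pads swing forward as they close: fully open they stand 13 mm farther back than shut.
Start: joints at [1.028, 0.313, 0.046, 1.304, 0, 1.431], TCP at [0.225, 0.529, 0.231] pointing down, gripper open.
Joint ranges: [-2.76, 2.76], [-0.86, 1.69], [-1.03, 1.26], [-2.2, 2.34], [-1.47, 1.5], [-3.14, 3.14]. Speed limits (rad/s): [2.57, 2.57, 3.14, 3.14, 3.14, 3.14].

## Interface

Orientations are given as a unit quaternion [w, x, y, z].
In Python, from workcell import env, imaging, ticket gives the robot as it stands. The module is installed in compiled form; this text tells all that it offers.
- The arm moves only by the tool apply_moves, never from a script. Its argument "rows" is a list of rows, each an object with "xyz": the shift along the tool's x, y, z in mm, a list of three; "turn": the turn, a rotation vector about the tool's x, y, z in rad, a list of three; "grip": the opening, from 0 (shut) to 1 (fully open). A call has 1 to 12 rows; each row is the pose to reach, as a shift and turn from the pose commanded when the call began, along the tool's axes at that moment; what a row does not reach only later rows make up. A row lasts 1/12 s, in which the tool goes at most 41.7 mm and 7.16 degrees, less where a joint would pass 70% of its speed; a pose out of reach is approached as far as the arm can. A call with a gripper value outside its range is refused whole. The fingers move at their own pace and stop on an object; "force" is the grip in N (left out, the last holds). Time passes only in rows, so rows that repeat a pose let the fingers close. It gives the time, the measured TCP pose, the force, the opening and the grip force at its end, in the units of the state.
- env.get_state(): the state, without advancing time (a new reading comes with each control period).
- imaging.read_camera(name): name is "scene" or "side" or "wrist"; returns a dict with "color" (480x640x3 uint8, blue, green, red), "z_map" (480x640 float32, m along the optical axis (not along the pixel's ray), 0 where there is no reading), "camera_matrix" (3x3 intrinsics, pixels), "view" (4x4, takes a point from world to camera coordinates). Camera axes: x right, y down, z forward; pixel columns grow to the right and rows downward; lengths in m; the calibration is good to about 2 mm. A picture is of the moment at which its call begins.
- ticket.hand_in(): hands the job in; it is judged then, once.
The state is a dict: "clock": time; "joint_pos": joint angles; "qvel": joint speeds; "tau": joint torques, N m; "tcp_pos": TCP position; "orientation": TCP orientation; "wrist_force": force on the tool from outside, world axes, zero at the start; "ft_torque": the same for the moment, N m; "finger_gap": finger opening in m; "grip_force": force on a finger pad.
Only numpy, scipy, OpenCV 4.12 (cv2) and the standard library are available. Lean on these libraries where they do the work, as an engineer would, in place of code of your own. Each camera call takes 0.05 s, during which the arm holds its last target. There are 200 camera calls.

## Working session

There is one attempt and no reset: what is moved stays moved. The work goes in short steps, Python scripts to look and compute and a tool call to move; the robot and the scene stay as the last step left them, time stands still between calls to the robot, and variables do not carry over. Pictures are saved under pics/ and viewed, at most 10 in all, crops included, and the job is handed in when it is done.

Besides the shell and the picture viewer there is one more tool, called by a JSON object that holds its "fn" and its "kwargs", one argument or row to a line. apply_moves: Moves the arm, as the interface text tells. Its arguments: {"type":"object","properties":{"rows":{"type":"array"},"force":{"type":"number"}},"required":["rows"]}

```bash
mkdir -p pics; cat > h.py <<'E'
import numpy as np, cv2
from workcell import env, imaging, ticket
from scipy.spatial.transform import Rotation as R
def cam(n):
    d=imaging.read_camera(n); return d
def pts(d):
    z=d["z_map"];K=d["camera_matrix"];v,u=np.mgrid[:480,:640]
    P=np.stack([(u-K[0,2])/K[0,0]*z,(v-K[1,2])/K[1,1]*z,z,np.ones_like(z)],-1)
    W=P@np.linalg.inv(d["view"]).T
    W=W[...,:3]; W[z==0]=np.nan
    return W
def st():
    s=env.get_state(); q=s["orientation"]
    return s,np.array(s["tcp_pos"]),R.from_quat([q[1],q[2],q[3],q[0]])
E
python3 - <<'E'
from h import *
for n in ["scene","side"]:
    d=cam(n); cv2.imwrite(f"pics/{n}0.png",d["color"]); np.savez(f"{n}0.npz",**d)
    V=np.linalg.inv(d["view"]);print(n,V.round(3).tolist(),d["camera_matrix"].round(1).tolist())
s,p,r=st();print(s)
E
```

```text
scene [[0.349, 0.605, -0.716, 1.607], [0.937, -0.231, 0.262, -0.435], [-0.007, -0.762, -0.648, 1.164], [0.0, 0.0, 0.0, 1.0]] [[591.3, 0.0, 325.4], [0.0, 591.3, 242.3], [0.0, 0.0, 1.0]]
side [[0.913, -0.293, 0.285, 0.094], [-0.409, -0.646, 0.645, -1.04], [-0.004, -0.705, -0.709, 1.325], [0.0, 0.0, 0.0, 1.0]] [[589.5, 0.0, 324.6], [0.0, 589.5, 237.3], [0.0, 0.0, 1.0]]
{'clock': 0.1, 'joint_pos': array([ 1.02835258e+00,  3.13919231e-01,  4.51061116e-02,  1.30359553e+00,
       -1.25522137e-05,  1.43119444e+00]), 'qvel': array([ 1.01234012e-03, -5.31586838e-04,  1.94951199e-03, -4.59369786e-04,
       -7.25501815e-04,  9.02062287e-05]), 'tau': array([ 2.64117523e-03, -4.81724811e+01,  2.99244797e+01,  1.27476698e-02,
       -8.76451782e-05,  3.10505482e-05]), 'tcp_pos': array([0.22520007, 0.52857933, 0.23050702]), 'orientation': array([-2.63706298e-04,  2.00061668e-01,  9.79782976e-01, -7.61834253e-04]), 'wrist_force': array([-0.23604391,  0.02936247, -0.28848347]), 'ft_torque': array([-0.0509573 , -0.0323841 , -0.01050398]), 'grip_force': 0.0, 'finger_gap': 0.08547210104022518}
```

View pics/scene0.png

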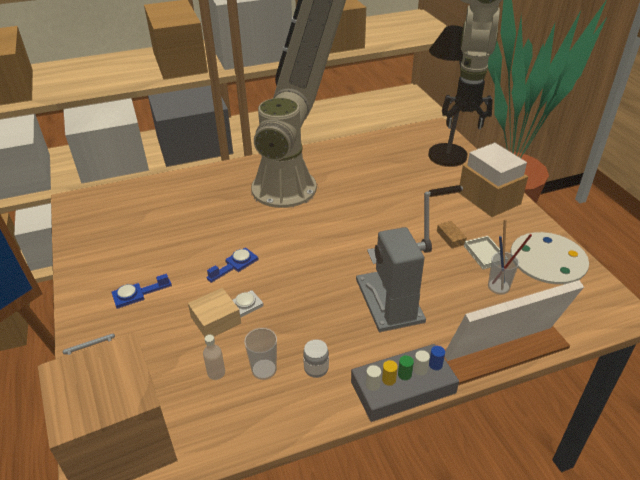

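View pics/side0.png

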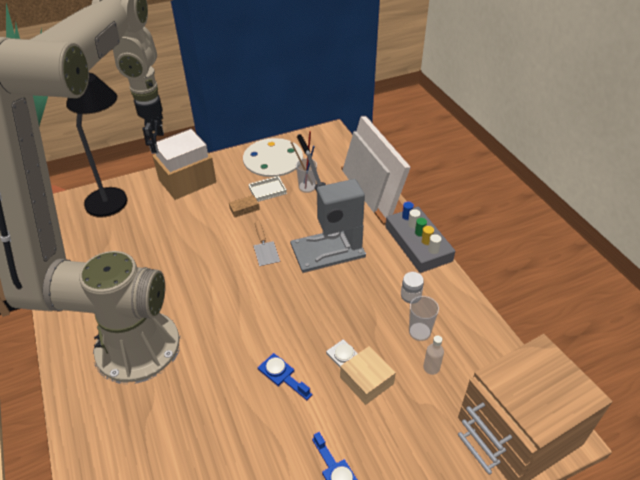

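Candidates for the carrier: the grey plate with a white badge in the rack mouth, scene (245,300) / side (343,352), and two blue look-alikes at scene (240,258) and (130,292). I choose the grey one in the rack. Next I check it in a close crop and measure the rack, the press and the grip.

```bash
python3 - <<'E'
from h import *
S={}
for n in ["scene","side"]:
    d=dict(np.load(f"{n}0.npz")); W=pts(d); S[n]=(d,W)
a=S["scene"][0]["color"][270:350,175:285]; b=S["side"][0]["color"][325:405,310:420]
c=S["scene"][0]["color"][180:335,345:475]; e=S["side"][0]["color"][130:285,245:375]
r=lambda i,w,h:cv2.resize(i,(w,h),interpolation=cv2.INTER_CUBIC)
cv2.imwrite("pics/crop.png",np.vstack([np.hstack([r(a,400,290),r(b,400,290)]),np.hstack([r(c,260,310),r(e,260,310),np.zeros((310,280,3),np.uint8)])]))
def comp(n,box,zlo,zhi,name,extra=None):
    d,W=S[n]; x0,y0,x1,y1=box; m=np.zeros((480,640),bool); m[y0:y1,x0:x1]=1
    m&=(W[...,2]>zlo)&(W[...,2]<zhi)
    if extra is not None: m&=extra(d["color"].astype(int))
    P=W[m]
    if len(P)<5: print(name,n,len(P));return
    rect=cv2.minAreaRect((P[:,:2]*1000).astype(np.float32))
    print(name,n,len(P),"z",np.median(P[:,2]).round(4),"mean",P.mean(0).round(4),"rect",np.round(rect[0],1),np.round(rect[1],1),round(rect[2],2))
grey=lambda c:(c.max(-1)-c.min(-1)<25)
for n,bx in [("scene",(185,285,270,340)),("side",(325,335,400,402))]:
    comp(n,bx,.047,.06,"roof",lambda c:c[...,2]-c[...,0]>40)
    comp(n,bx,.008,.02,"plate",grey)
    comp(n,bx,.02,.035,"dome",grey)
for n,bx in [("scene",(345,180,475,335)),("side",(245,175,375,275))]:
    comp(n,bx,.228,.245,"headtop")
    comp(n,bx,.014,.022,"floor",grey)
for n,bx in [("scene",(425,170,475,260)),("side",(280,120,330,215))]:
    comp(n,bx,.2,.4,"grip",lambda c:c.max(-1)<60)
    comp(n,bx,.17,.4,"leverall")
for n in S:
    d,W=S[n]; print(n,[ (u,v,W[v,u].round(3).tolist()) for u,v in ([(445,190),(428,215),(428,240),(375,255)] if n=="scene" else [(303,143),(310,160),(322,188),(320,205)])])
E
```

```text
roof scene 1113 z 0.0527 mean [ 0.5174 -0.3467  0.0527] rect [ 514.1 -346.3] [106.7 102. ] 13.89
plate scene 161 z 0.0131 mean [ 0.5067 -0.2477  0.0134] rect [ 492.5 -256.3] [64.  69.2] 15.51
dome scene 44 z 0.0234 mean [ 0.5061 -0.2609  0.0234] rect [ 499.3 -258.7] [41.5 52. ] 1.99
roof side 1405 z 0.0534 mean [ 0.5135 -0.3508  0.0534] rect [ 514.9 -348.7] [101.8 104.8] 14.13
plate side 144 z 0.014 mean [ 0.4772 -0.2498  0.0139] rect [ 488.4 -253.3] [61.2 60. ] 15.56
dome side 262 z 0.0279 mean [ 0.4889 -0.2633  0.0278] rect [ 489.7 -260.5] [51.7 48.7] 4.2
headtop scene 1143 z 0.2354 mean [0.6554 0.1065 0.2352] rect [653.9 130.5] [129.3 130.2] 82.66
floor scene 875 z 0.0173 mean [0.6132 0.0881 0.0175] rect [608.1 242.9] [219.1 423.5] 3.36
headtop side 852 z 0.2361 mean [0.6461 0.1012 0.2358] rect [652.3 123.5] [130.7 123.7] 81.83
floor side 1272 z 0.0178 mean [0.5913 0.1337 0.0179] rect [655.7 264.5] [338.6 466.1] 0.95
grip scene 166 z 0.3252 mean [0.601  0.2448 0.3246] rect [600.5 246.1] [78.  18.4] 85.16
leverall scene 516 z 0.3141 mean [0.61   0.2184 0.2808] rect [603.5 230.2] [ 54.  115.2] 24.52
grip side 73 z 0.3283 mean [0.5938 0.237  0.3262] rect [592.  171.2] [213.   14.6] 88.75
leverall side 725 z 0.2347 mean [0.6056 0.1756 0.2446] rect [623.5 264.2] [402.4  72.4] 76.91
scene [(445, 190, [0.599, 0.245, 0.324]), (428, 215, [0.608, 0.201, 0.266]), (428, 240, [0.625, 0.2, 0.198]), (375, 255, [0.6, 0.066, 0.17])]
side [(303, 143, [0.594, 0.236, 0.329]), (310, 160, [0.596, 0.193, 0.298]), (322, 188, [0.607, 0.135, 0.236]), (320, 205, [0.587, 0.104, 0.204])]
```

View pics/crop.png

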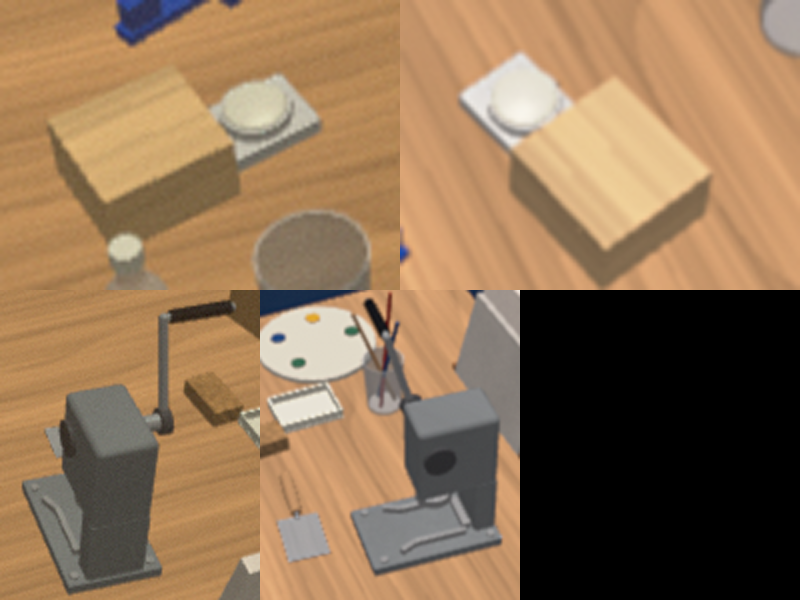

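The crop confirms it: the grey carrier sits in the rack mouth, both in the scene crop (top left) and the side crop (top right). The press front faces the robot. Its lever stands up on the left, with the black grip at scene (445,190). Next I refine the press and carrier poses.

```bash
python3 - <<'E'
from h import *
from scipy.ndimage import label
for n in ["scene","side"]:
    d=dict(np.load(f"{n}0.npz")); W=pts(d); c=d["color"].astype(int)
    def big(m):
        l,k=label(m); s=np.bincount(l.ravel()); s[0]=0; return l==s.argmax()
    near=(abs(W[...,0]-.62)<.2)&(abs(W[...,1]-.1)<.13)
    for nm,lo,hi in [("top",.231,.243),("floor",.012,.024)]:
        m=big(near&(W[...,2]>lo)&(W[...,2]<hi)&(c.max(-1)-c.min(-1)<22)); P=W[m]
        q=cv2.minAreaRect((P[:,:2]*1000).astype(np.float32)); print(n,nm,len(P),np.round(cv2.boxPoints(q),1).tolist(),round(q[2],2))
        if nm=="floor":
            cs,_=cv2.findContours(m.astype(np.uint8),0,2); k=max(cs,key=cv2.contourArea)
            ap=cv2.approxPolyDP(k,3,True)[:,0]; print([(int(u),int(v),(W[v,u]*1000).round().tolist()) for u,v in ap])
    g=(c.max(-1)<60)&(W[...,2]>.3)&(abs(W[...,0]-.6)<.05)&(abs(W[...,1]-.24)<.06); P=W[big(g)]
    u,s,v=np.linalg.svd(P-P.mean(0),full_matrices=False);print("grip",len(P),P.mean(0).round(4),v[0].round(3),np.ptp((P-P.mean(0))@v[0]).round(4), P.min(0).round(3),P.max(0).round(3))
    b=(c[...,0]-c[...,2]>50)&(W[...,2]<.06)&(abs(W[...,1]+.2)<.4)&(W[...,0]>.2)&(W[...,0]<.8)
    l,k=label(b)
    for i in range(1,k+1):
        P=W[l==i]
        if len(P)>40: print("blue",P[:,:2].min(0).round(3),P[:,:2].max(0).round(3))
    o=(W[...,2]>.03)&(W[...,0]>.2)&(W[...,0]<.9)&(abs(W[...,1])<.5); l,k=label(o)
    for i in range(1,k+1):
        P=W[l==i]
        if len(P)>40: print("obj",P.min(0).round(3),P.max(0).round(3))
E
```

```text
scene top 1011 [[588.7000122070312, 72.9000015258789], [708.7000122070312, 60.400001525878906], [716.9000244140625, 139.5], [596.9000244140625, 152.0]] 84.06
scene floor 873 [[501.5, 56.900001525878906], [710.2000122070312, 33.5], [717.2999877929688, 97.0999984741211], [508.6000061035156, 120.5]] 83.61
[(359, 275, [509.0, 66.0, 20.0]), (358, 283, [531.0, 54.0, 12.0]), (379, 330, [709.0, 37.0, 14.0]), (390, 327, [710.0, 67.0, 13.0]), (375, 299, [608.0, 71.0, 17.0]), (377, 295, [602.0, 79.0, 23.0]), (384, 308, [648.0, 79.0, 18.0]), (385, 289, [585.0, 111.0, 19.0]), (377, 272, [515.0, 118.0, 18.0])]
grip 166 [0.601  0.2448 0.3246] [ 0.101  0.995 -0.002] 0.0778 [0.589 0.207 0.315] [0.612 0.286 0.333]
blue [ 0.293 -0.334] [ 0.372 -0.182]
blue [ 0.312 -0.592] [ 0.381 -0.45 ]
obj [0.201 0.451 0.413] [0.268 0.5   0.644]
obj [0.2   0.457 0.243] [0.256 0.5   0.409]
obj [0.584 0.061 0.03 ] [0.718 0.292 0.333]
obj [0.623 0.371 0.03 ] [0.71  0.454 0.203]
obj [ 0.339 -0.331  0.03 ] [ 0.368 -0.3    0.044]
obj [ 0.323 -0.469  0.03 ] [ 0.35  -0.439  0.042]
obj [ 0.819 -0.091  0.03 ] [0.9   0.454 0.21
[... 819 characters left out ...]
(322, 237, [612.0, 150.0, 23.0]), (317, 241, [593.0, 145.0, 18.0]), (291, 241, [518.0, 174.0, 22.0]), (302, 270, [506.0, 57.0, 13.0])]
grip 72 [0.5937 0.2394 0.3279] [-0.087 -0.996 -0.017] 0.0766 [0.586 0.202 0.32 ] [0.601 0.278 0.333]
blue [ 0.273 -0.339] [ 0.368 -0.18 ]
blue [ 0.313 -0.548] [ 0.373 -0.438]
obj [0.2   0.378 0.241] [0.269 0.5   0.723]
obj [ 0.583 -0.097  0.03 ] [0.9   0.455 0.333]
obj [ 0.675 -0.313  0.03 ] [ 0.782 -0.125  0.117]
obj [ 0.66  -0.408  0.03 ] [ 0.704 -0.366  0.138]
obj [ 0.475 -0.279  0.03 ] [ 0.504 -0.243  0.035]
obj [ 0.454 -0.41   0.03 ] [ 0.573 -0.289  0.064]
obj [ 0.341 -0.334  0.03 ] [ 0.365 -0.301  0.045]
obj [ 0.327 -0.473  0.03 ] [ 0.344 -0.44   0.043]
```

```bash
cat >> h.py <<'E'
def plan(x,y,z,yaw):
    s,p,r=st(); T=R.from_matrix(np.array([[np.sin(yaw),np.cos(yaw),0],[-np.cos(yaw),np.sin(yaw),0],[0,0,-1]]))
    print("xyz",(r.inv().apply(np.array([x,y,z])-p)*1000).round(1).tolist(),"turn",(r.inv()*T).as_rotvec().round(4).tolist(),
      "clock",round(s["clock"],2),"tcp",p.round(4).tolist(),"F",np.round(s["wrist_force"],1).tolist())
E
python3 -c "
from h import *
plan(.46,-.24,.23,3.4)"
```

```text
Traceback (most recent call last):
  File "h.py", line 16, in plan
    s,p,r=st(); T=R.from_matrix(np.array([[np.sin(yaw),np.cos(yaw),0],[-np.cos(yaw),np.sin(yaw),0],[0,0,-1]]))
                  ~~~~~~~~~~~~~^^^^^^^^^^^^^^^^^^^^^^^^^^^^^^^^^^^^^^^^^^^^^^^^^^^^^^^^^^^^^^^^^^^^^^^^^^^^^^^
  File "scipy/spatial/transform/_rotation.pyx", line 1143, in scipy.spatial.transform._rotation.Rotation.from_matrix
ValueError: Non-positive determinant (left-handed or null coordinate frame) in rotation matrix 0: [[-0.2555411  -0.96679819  0.        ]
 [ 0.96679819 -0.2555411   0.        ]
 [ 0.          0.         -1.        ]].
```

```bash
sed -i 's/\[\[np.sin(yaw),np.cos(yaw),0\],\[-np.cos(yaw),np.sin(yaw),0\]/[[-np.sin(yaw),np.cos(yaw),0],[np.cos(yaw),np.sin(yaw),0]/' h.py
python3 -c "
from h import *
plan(.46,-.24,.23,3.4)"
```

```text
xyz [-517.3, -615.0, 1.4] turn [-0.0006, -0.0019, -2.232] clock 0.1 tcp [0.2252, 0.5286, 0.2305] F [-0.2, 0.0, -0.3]
```

{"fn": "apply_moves", "kwargs": {
  "rows": [
    {"xyz": [-517, -615, 0], "turn": [0, 0, -2.232], "grip": 1},
    {"xyz": [-517, -615, 0], "turn": [0, 0, -2.232], "grip": 1},
    {"xyz": [-517, -615, 0], "turn": [0, 0, -2.232], "grip": 1},
    {"xyz": [-517, -615, 0], "turn": [0, 0, -2.232], "grip": 1},
    {"xyz": [-517, -615, 0], "turn": [0, 0, -2.232], "grip": 1},
    {"xyz": [-517, -615, 0], "turn": [0, 0, -2.232], "grip": 1},
    {"xyz": [-517, -615, 0], "turn": [0, 0, -2.232], "grip": 1},
    {"xyz": [-517, -615, 0], "turn": [0, 0, -2.232], "grip": 1},
    {"xyz": [-517, -615, 0], "turn": [0, 0, -2.232], "grip": 1},
    {"xyz": [-517, -615, 0], "turn": [0, 0, -2.232], "grip": 1},
    {"xyz": [-517, -615, 0], "turn": [0, 0, -2.232], "grip": 1},
    {"xyz": [-517, -615, 0], "turn": [0, 0, -2.232], "grip": 1}
  ]
}}

```text
clock: 1.1
tcp_pos: [0.3527, 0.1186, 0.2314]
orientation: [0.0, -0.428, 0.904, 0.0]
wrist_force: [-0.0, 0.3, -0.4]
finger_gap: 0.0852
grip_force: 0.0
```

```bash
python3 -c "
from h import *
plan(.46,-.24,.23,3.4)"
```

```text
xyz [209.2, -310.4, 1.4] turn [0.0, 0.0001, -0.9454] clock 1.1 tcp [0.3527, 0.1186, 0.2314] F [-0.0, 0.3, -0.4]
```

{"fn": "apply_moves", "kwargs": {
  "rows": [
    {"xyz": [209, -310, 0], "turn": [0, 0, -0.945], "grip": 1},
    {"xyz": [209, -310, 0], "turn": [0, 0, -0.945], "grip": 1},
    {"xyz": [209, -310, 0], "turn": [0, 0, -0.945], "grip": 1},
    {"xyz": [209, -310, 0], "turn": [0, 0, -0.945], "grip": 1},
    {"xyz": [209, -310, 0], "turn": [0, 0, -0.945], "grip": 1},
    {"xyz": [209, -310, 0], "turn": [0, 0, -0.945], "grip": 1},
    {"xyz": [209, -310, 0], "turn": [0, 0, -0.945], "grip": 1},
    {"xyz": [209, -310, 0], "turn": [0, 0, -0.945], "grip": 1},
    {"xyz": [209, -310, 0], "turn": [0, 0, -0.945], "grip": 1},
    {"xyz": [209, -310, 0], "turn": [0, 0, -0.945], "grip": 1},
    {"xyz": [209, -310, 0], "turn": [0, 0, -0.945], "grip": 1},
    {"xyz": [209, -310, 0], "turn": [0, 0, -0.945], "grip": 1}
  ]
}}

```text
clock: 2.1
tcp_pos: [0.4585, -0.2413, 0.2304]
orientation: [0.0, 0.789, -0.614, -0.0]
wrist_force: [-0.1, -0.1, -0.2]
finger_gap: 0.0854
grip_force: 0.0
```

```bash
python3 - <<'E'
from h import *
d=cam("wrist"); cv2.imwrite("pics/w1.png",d["color"]); np.savez("w1.npz",**d)
s,p,r=st();print(p.round(4),s["orientation"].round(3),s["joint_pos"].round(2)); W=pts(d)
c=d["color"].astype(int)
m=(c.max(-1)-c.min(-1)<25)&(W[...,2]>.008)&(W[...,2]<.02)&(abs(W[...,0]-.49)<.08)&(abs(W[...,1]+.26)<.08)
P=W[m];q=cv2.minAreaRect((P[:,:2]*1000).astype(np.float32));print(len(P),q)
E
```

```text
[ 0.4578 -0.2393  0.2305] [-0.     0.79  -0.613 -0.001] [-0.64  0.2  -0.1   1.27  0.   -2.46]
2348 ((489.87689208984375, -261.2417907714844), (59.91078567504883, 77.50943756103516), 14.545584678649902)
```

View pics/w1.png

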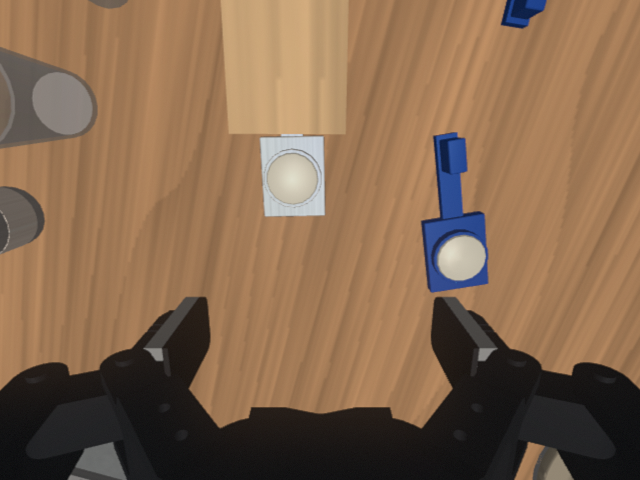

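The wrist view shows the whole plate at (293,178), clear of the rack roof above it. The blue carrier sits apart at (455,250). The fitted plate is 60 × 77.5 mm, centred at (0.490, -0.261), so the grasp pose is known.

```bash
python3 -c "
from h import *
plan(.4899,-.2612,.003,np.radians(194.55))"
```

```text
xyz [29.7, -25.9, 227.5] turn [0.0011, 0.002, -0.0033] clock 2.15 tcp [0.4578, -0.2393, 0.2305] F [-0.1, 0.3, 0.6]
```

{"fn": "apply_moves", "kwargs": {
  "rows": [
    {"xyz": [29.7, -25.9, 40], "turn": [0, 0, 0], "grip": 1},
    {"xyz": [29.7, -25.9, 80], "turn": [0, 0, 0], "grip": 1},
    {"xyz": [29.7, -25.9, 120], "turn": [0, 0, 0], "grip": 1},
    {"xyz": [29.7, -25.9, 155], "turn": [0, 0, 0], "grip": 1},
    {"xyz": [29.7, -25.9, 180], "turn": [0, 0, 0], "grip": 1},
    {"xyz": [29.7, -25.9, 190], "turn": [0, 0, 0], "grip": 1},
    {"xyz": [29.7, -25.9, 200], "turn": [0, 0, 0], "grip": 1},
    {"xyz": [29.7, -25.9, 210], "turn": [0, 0, 0], "grip": 1},
    {"xyz": [29.7, -25.9, 218], "turn": [0, 0, 0], "grip": 1},
    {"xyz": [29.7, -25.9, 224], "turn": [0, 0, 0], "grip": 1},
    {"xyz": [29.7, -25.9, 227], "turn": [0, 0, 0], "grip": 1},
    {"xyz": [29.7, -25.9, 227], "turn": [0, 0, 0], "grip": 1}
  ]
}}

```text
clock: 3.15
tcp_pos: [0.4909, -0.2609, 0.0046]
orientation: [-0.0, 0.791, -0.612, 0.0]
wrist_force: [-0.5, -1.2, 0.1]
finger_gap: 0.0854
grip_force: 0.0
```

{"fn": "apply_moves", "kwargs": {
  "rows": [
    {"xyz": [0, 0, 0], "turn": [0, 0, 0], "grip": 0.6},
    {"xyz": [0, 0, 0], "turn": [0, 0, 0], "grip": 0.4},
    {"xyz": [0, 0, 0], "turn": [0, 0, 0], "grip": 0.4},
    {"xyz": [0, 0, 0], "turn": [0, 0, 0], "grip": 0.4},
    {"xyz": [0, 0, 0], "turn": [0, 0, 0], "grip": 0.4},
    {"xyz": [0, 0, 0], "turn": [0, 0, 0], "grip": 0.4}
  ],
  "force": 40
}}

```text
clock: 3.65
tcp_pos: [0.4912, -0.2612, 0.0056]
orientation: [0.0, 0.791, -0.612, 0.001]
wrist_force: [-2.2, 0.0, 6.3]
finger_gap: 0.0585
grip_force: 42.3
```

```bash
python3 -c "
from h import *
a=np.radians(104.55)
plan(.4899+.13*np.cos(a),-.2612+.13*np.sin(a),.007,np.radians(194.55))
d=cam('wrist');cv2.imwrite('pics/w2.png',d['color'])"
```

```text
xyz [-130.4, 1.3, -1.5] turn [-0.0009, -0.0012, -0.0009] clock 3.65 tcp [0.4912, -0.2612, 0.0056] F [-2.2, 0.0, 6.3]
```

Gripped: the gap is 58.5 mm at 42 N. Now I lift about 4 mm and draw the carrier straight out.

{"fn": "apply_moves", "kwargs": {
  "rows": [
    {"xyz": [0, 0, -2], "turn": [0, 0, 0], "grip": 0.4},
    {"xyz": [0, 0, -5], "turn": [0, 0, 0], "grip": 0.4},
    {"xyz": [-8, 0, -6], "turn": [0, 0, 0], "grip": 0.4},
    {"xyz": [-22, 0, -6], "turn": [0, 0, 0], "grip": 0.4},
    {"xyz": [-38, 0, -6], "turn": [0, 0, 0], "grip": 0.4},
    {"xyz": [-56, 0, -6], "turn": [0, 0, 0], "grip": 0.4},
    {"xyz": [-74, 0, -6], "turn": [0, 0, 0], "grip": 0.4},
    {"xyz": [-92, 0, -6], "turn": [0, 0, 0], "grip": 0.4},
    {"xyz": [-108, 0, -6], "turn": [0, 0, 0], "grip": 0.4},
    {"xyz": [-122, 0, -6], "turn": [0, 0, 0], "grip": 0.4},
    {"xyz": [-130, 0, -6], "turn": [0, 0, 0], "grip": 0.4},
    {"xyz": [-130, 0, -6], "turn": [0, 0, 0], "grip": 0.4}
  ]
}}

```text
clock: 4.7
tcp_pos: [0.4571, -0.1328, 0.0104]
orientation: [-0.0, 0.791, -0.611, -0.001]
wrist_force: [-0.5, 0.0, -2.8]
finger_gap: 0.0581
grip_force: 43.2
```

{"fn": "apply_moves", "kwargs": {
  "rows": [
    {"xyz": [0, 0, 3], "turn": [0, 0, 0], "grip": 0.4},
    {"xyz": [0, 0, 5], "turn": [0, 0, 0], "grip": 0.4},
    {"xyz": [0, 0, 5], "turn": [0, 0, 0], "grip": 0.6},
    {"xyz": [0, 0, 4], "turn": [0, 0, 0], "grip": 0.8},
    {"xyz": [0, 0, 2], "turn": [0, 0, 0], "grip": 1},
    {"xyz": [0, 0, 0], "turn": [0, 0, 0], "grip": 1},
    {"xyz": [0, 0, -10], "turn": [0, 0, 0], "grip": 1},
    {"xyz": [0, 0, -40], "turn": [0, 0, 0], "grip": 1},
    {"xyz": [-30, 0, -80], "turn": [0, 0, 0], "grip": 1},
    {"xyz": [-35, 0, -120], "turn": [0, 0, 0], "grip": 1},
    {"xyz": [-35, 0, -140], "turn": [0, 0, 0], "grip": 1},
    {"xyz": [-35, 0, -140], "turn": [0, 0, 0], "grip": 1}
  ]
}}

```text
clock: 5.7
tcp_pos: [0.4528, -0.1021, 0.1567]
orientation: [-0.001, 0.791, -0.612, 0.005]
wrist_force: [0.7, -1.2, 0.1]
finger_gap: 0.0853
grip_force: 0.0
```

```bash
cat > w3.py <<'E'
from h import *
d=cam("wrist"); cv2.imwrite("pics/w3.png",d["color"]); np.savez("w3.npz",**d)
s,p,r=st();print(p.round(4),s["joint_pos"].round(2)); W=pts(d)
c=d["color"].astype(int)
near=(c.max(-1)-c.min(-1)<30)&(abs(W[...,0]-.46)<.1)&(W[...,1]>-.29)&(W[...,1]<-.06)
for nm,lo,hi in [("plate",.009,.019),("tab",.031,.042)]:
    m=near&(W[...,2]>lo)&(W[...,2]<hi)
    if nm=="tab": m&=(W[...,1]<-.19)
    P=W[m];q=cv2.minAreaRect((P[:,:2]*1000).astype(np.float32));print(nm,len(P),np.round(q[0],1),np.round(q[1],1),round(q[2],2),P.mean(0).round(4))
E
python3 w3.py
```

```text
[ 0.4519 -0.102   0.1541] [-0.4   0.13 -0.38  1.05 -0.   -2.22]
plate 5676 [ 468.4 -173.9] [ 59.7 156.5] 14.96 [ 0.4651 -0.1606  0.0134]
tab 1315 [ 483.7 -231.3] [15.7 30.1] 15.5 [ 0.4835 -0.2309  0.0367]
```

View pics/w3.png

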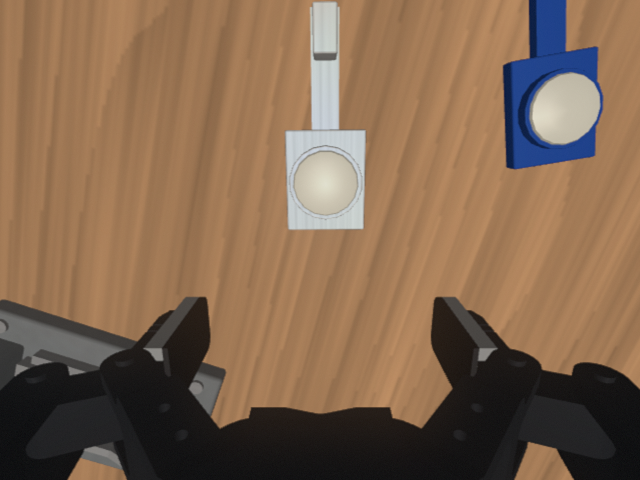

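The carrier lies clear of the rack and in line. Its plate is at (325,180) and its tab at (325,30) in the wrist view. The two measurements agree, putting the tab at (0.4837, -0.2313).

```bash
python3 -c "
from h import *
plan(.4837,-.2313,.013,np.radians(195))"
```

```text
xyz [132.5, 2.5, 141.7] turn [-0.0061, -0.0048, -0.0083] clock 5.75 tcp [0.4519, -0.102, 0.1541] F [0.2, -0.8, -1.9]
```

{"fn": "apply_moves", "kwargs": {
  "rows": [
    {"xyz": [40, 2, 0], "turn": [0, 0, -0.008], "grip": 0.5},
    {"xyz": [80, 2, 10], "turn": [0, 0, -0.008], "grip": 0.5},
    {"xyz": [115, 2.5, 30], "turn": [0, 0, -0.008], "grip": 0.5},
    {"xyz": [132.5, 2.5, 60], "turn": [0, 0, -0.008], "grip": 0.5},
    {"xyz": [132.5, 2.5, 85], "turn": [0, 0, -0.008], "grip": 0.5},
    {"xyz": [132.5, 2.5, 105], "turn": [0, 0, -0.008], "grip": 0.5},
    {"xyz": [132.5, 2.5, 118], "turn": [0, 0, -0.008], "grip": 0.5},
    {"xyz": [132.5, 2.5, 128], "turn": [0, 0, -0.008], "grip": 0.5},
    {"xyz": [132.5, 2.5, 136], "turn": [0, 0, -0.008], "grip": 0.5},
    {"xyz": [132.5, 2.5, 140], "turn": [0, 0, -0.008], "grip": 0.5},
    {"xyz": [132.5, 2.5, 141], "turn": [0, 0, -0.008], "grip": 0.5},
    {"xyz": [132.5, 2.5, 141], "turn": [0, 0, -0.008], "grip": 0.5}
  ]
}}

```text
clock: 6.75
tcp_pos: [0.4804, -0.23, 0.0097]
orientation: [-0.0, 0.793, -0.609, 0.0]
wrist_force: [-1.0, -0.8, -0.4]
finger_gap: 0.0427
grip_force: 0.0
```

{"fn": "apply_moves", "kwargs": {
  "rows": [
    {"xyz": [0, 0, 0], "turn": [0, 0, 0], "grip": 0.2},
    {"xyz": [0, 0, 0], "turn": [0, 0, 0], "grip": 0.05},
    {"xyz": [0, 0, 0], "turn": [0, 0, 0], "grip": 0.05},
    {"xyz": [0, 0, 0], "turn": [0, 0, 0], "grip": 0.05},
    {"xyz": [0, 0, 0], "turn": [0, 0, 0], "grip": 0.05},
    {"xyz": [0, 0, 0], "turn": [0, 0, 0], "grip": 0.05}
  ],
  "force": 60
}}

```text
clock: 7.25
tcp_pos: [0.4813, -0.2305, 0.0107]
orientation: [-0.0, 0.793, -0.609, 0.001]
wrist_force: [1.5, 0.7, 6.0]
finger_gap: 0.0147
grip_force: 59.6
```

```bash
python3 -c "
from h import *
plan(.42,-.15,.09,np.radians(84.1))"
```

```text
xyz [-93.5, 38.3, -79.6] turn [-0.0031, 0.0007, 1.9351] clock 7.25 tcp [0.4813, -0.2305, 0.0107] F [1.5, 0.7, 6.0]
```

{"fn": "apply_moves", "kwargs": {
  "rows": [
    {"xyz": [0, 0, -5], "turn": [0, 0, 0], "grip": 0.05},
    {"xyz": [0, 0, -15], "turn": [0, 0, 0], "grip": 0.05},
    {"xyz": [0, 0, -35], "turn": [0, 0, 0], "grip": 0.05},
    {"xyz": [-10, 5, -60], "turn": [0, 0, 0.1], "grip": 0.05},
    {"xyz": [-25, 10, -80], "turn": [0, 0, 0.2], "grip": 0.05},
    {"xyz": [-40, 15, -80], "turn": [0, 0, 0.3], "grip": 0.05},
    {"xyz": [-55, 20, -80], "turn": [0, 0, 0.4], "grip": 0.05},
    {"xyz": [-70, 25, -80], "turn": [0, 0, 0.5], "grip": 0.05},
    {"xyz": [-80, 30, -80], "turn": [0, 0, 0.6], "grip": 0.05},
    {"xyz": [-90, 35, -80], "turn": [0, 0, 0.7], "grip": 0.05},
    {"xyz": [-93, 38, -80], "turn": [0, 0, 0.8], "grip": 0.05},
    {"xyz": [-93, 38, -80], "turn": [0, 0, 0.9], "grip": 0.05}
  ],
  "force": 100
}}

```text
clock: 8.25
tcp_pos: [0.4175, -0.1486, 0.0896]
orientation: [-0.001, -0.447, 0.894, 0.001]
wrist_force: [0.3, 0.3, -1.9]
finger_gap: 0.0145
grip_force: 97.4
```

{"fn": "apply_moves", "kwargs": {
  "rows": [
    {"xyz": [0, 0, 0], "turn": [0, 0, 0.1], "grip": 0.05},
    {"xyz": [0, 0, 0], "turn": [0, 0, 0.2], "grip": 0.05},
    {"xyz": [0, 0, 0], "turn": [0, 0, 0.3], "grip": 0.05},
    {"xyz": [0, 0, 0], "turn": [0, 0, 0.4], "grip": 0.05},
    {"xyz": [0, 0, 0], "turn": [0, 0, 0.5], "grip": 0.05},
    {"xyz": [0, 0, 0], "turn": [0, 0, 0.6], "grip": 0.05},
    {"xyz": [0, 0, 0], "turn": [0, 0, 0.7], "grip": 0.05},
    {"xyz": [0, 0, 0], "turn": [0, 0, 0.8], "grip": 0.05},
    {"xyz": [0, 0, 0], "turn": [0, 0, 0.9], "grip": 0.05},
    {"xyz": [0, 0, 0], "turn": [0, 0, 0.98], "grip": 0.05},
    {"xyz": [0, 0, 0], "turn": [0, 0, 1.03], "grip": 0.05},
    {"xyz": [0, 0, 0], "turn": [0, 0, 1.03], "grip": 0.05}
  ]
}}

```text
clock: 9.25
tcp_pos: [0.4187, -0.1496, 0.0896]
orientation: [-0.001, 0.05, 0.999, 0.0]
wrist_force: [-0.3, 0.3, -2.3]
finger_gap: 0.0142
grip_force: 97.5
```

```bash
python3 -c "
from h import *
a=np.radians(-5.9);X=np.array([np.cos(a),np.sin(a)]);N=np.array([.6256,.1072])
t=N-.225*X
plan(t[0],t[1],.09,np.radians(84.1))"
```

```text
xyz [44.6, 276.8, -0.2] turn [0.0005, -0.0013, 0.0037] clock 9.25 tcp [0.4187, -0.1496, 0.0896] F [-0.3, 0.3, -2.3]
```

{"fn": "apply_moves", "kwargs": {
  "rows": [
    {"xyz": [8, 25, 0], "turn": [0, 0, 0.004], "grip": 0.05},
    {"xyz": [16, 60, 0], "turn": [0, 0, 0.004], "grip": 0.05},
    {"xyz": [24, 98, 0], "turn": [0, 0, 0.004], "grip": 0.05},
    {"xyz": [30, 136, 0], "turn": [0, 0, 0.004], "grip": 0.05},
    {"xyz": [36, 174, 0], "turn": [0, 0, 0.004], "grip": 0.05},
    {"xyz": [40, 210, 0], "turn": [0, 0, 0.004], "grip": 0.05},
    {"xyz": [43, 242, 0], "turn": [0, 0, 0.004], "grip": 0.05},
    {"xyz": [44, 264, 0], "turn": [0, 0, 0.004], "grip": 0.05},
    {"xyz": [44.6, 277, 0], "turn": [0, 0, 0.004], "grip": 0.05},
    {"xyz": [44.6, 277, 0], "turn": [0, 0, 0.004], "grip": 0.05},
    {"xyz": [44.6, 277, 0], "turn": [0, 0, 0.004], "grip": 0.05}
  ]
}}

```text
clock: 10.17
tcp_pos: [0.4016, 0.1305, 0.0896]
orientation: [-0.0, 0.049, 0.999, -0.0]
wrist_force: [0.3, -0.4, -1.8]
finger_gap: 0.0143
grip_force: 97.9
```

```bash
cat > look.py <<'E'
from h import *
import sys
from scipy.ndimage import label
k=sys.argv[1]
ims=[]
for n,b in [("scene",(180,340,330,450)),("side",(150,300,220,380))]:
    d=cam(n); np.savez(f"{n}{k}.npz",**d); W=pts(d); c=d["color"]
    ims.append(cv2.resize(c[b[0]:b[1],b[2]:b[3]],(400,500),interpolation=cv2.INTER_CUBIC))
d=cam("wrist"); np.savez(f"wrist{k}.npz",**d); W=pts(d)
cv2.imwrite(f"pics/look{k}.png",np.hstack(ims)); cv2.imwrite(f"pics/wr{k}.png",d["color"])
s,p,r=st(); print(p.round(4),r.as_matrix().round(4).tolist(),s["wrist_force"].round(1))
E
python3 look.py 1
```

```text
[0.4019 0.1293 0.0895] [[-0.9947, 0.1025, -0.0006], [0.1025, 0.9947, -0.0002], [0.0005, -0.0003, -1.0]] [-0.7  0.5 -1.6]
```

View pics/wr1.png

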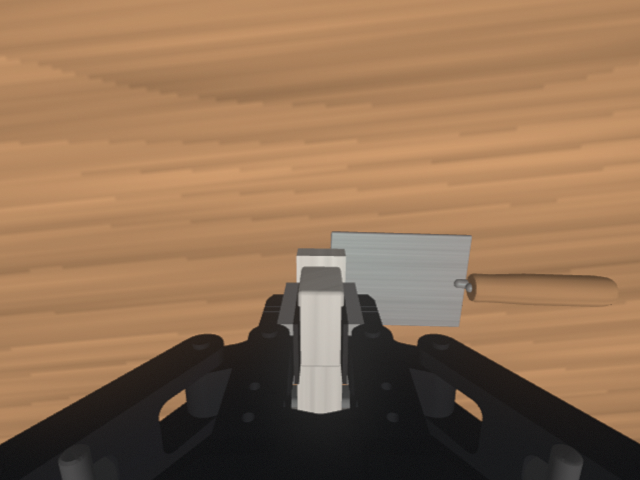

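The wrist view only shows the tongue and tab held between the pads, plus the palette knife at (430,280), which stays below everything. I measure the held plate and the press from the two fixed cameras.

```bash
cat > meas.py <<'E'
from h import *
import sys
from scipy.ndimage import label
k=sys.argv[1]; zc=float(sys.argv[2]) # underside height
for n in ["scene","side"]:
    d=dict(np.load(f"{n}{k}.npz")); W=pts(d); c=d["color"].astype(int)
    m=(W[...,0]>.42)&(W[...,0]<.72)&(abs(W[...,1]-.115)<.07)&(c.min(-1)>115)&(c.max(-1)-c.min(-1)<45)
    m1=m&(W[...,2]>zc+.005)&(W[...,2]<zc+.045)
    l,kk=label(m1); s=np.bincount(l.ravel()); s[0]=0; P=W[l==s.argmax()]
    print(n,len(P),P.min(0).round(4),P.max(0).round(4))
    for lo,hi,nm in [(.009,.0185,"plate"),(.0205,.036,"dome")]:
        Q=P[(P[:,2]>zc+lo)&(P[:,2]<zc+hi)]
        if len(Q)>10:
            q=cv2.minAreaRect((Q[:,:2]*1000).astype(np.float32)); print(" ",nm,len(Q),np.round(q[0],1),np.round(q[1],1),round(q[2],2),"z",np.median(Q[:,2]).round(4))
            A=np.c_[Q[:,:2],np.ones(len(Q))]
            if nm=="plate": print("  slope",np.linalg.lstsq(A,Q[:,2],rcond=None)[0].round(3))
E
python3 meas.py 1 .079
```

```text
scene 205 [0.4234 0.088  0.0843] [0.5362 0.1382 0.1098]
  plate 89 [478.2 107.3] [ 29.1 116.8] 67.68 z 0.0912
  slope [ 0.021 -0.038  0.085]
  dome 72 [491.9 109.3] [22. 53.] 54.12 z 0.1047
side 487 [0.4205 0.0819 0.0841] [0.5404 0.1526 0.1166]
  plate 210 [479.2 119. ] [ 66.3 118.6] 84.09 z 0.0917
  slope [ 0.015 -0.014  0.086]
  dome 187 [499.4 115. ] [57.3 50. ] 68.92 z 0.1057
```

View pics/look1.png

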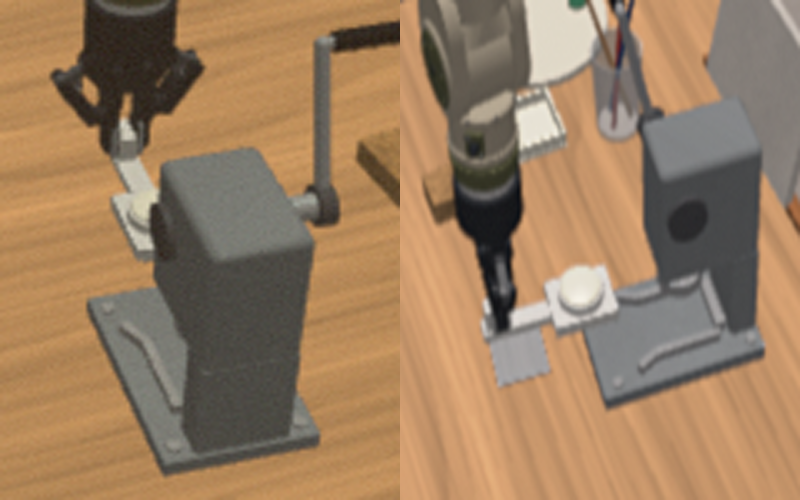

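```bash
python3 - <<'E'
from h import *
a=np.radians(-5.9);X=np.array([np.cos(a),np.sin(a)]);Y=np.array([-X[1],X[0]]);N=np.array([.6256,.1072])
for n,k in [("side",0),("side",1),("scene",1),("scene",0)]:
    d=dict(np.load(f"{n}{k}.npz")); W=pts(d); c=d["color"].astype(int)
    q=np.stack([(W[...,:2]-N)@X,(W[...,:2]-N)@Y],-1)*1000; z=W[...,2]*1000
    g=(z>25.5)&(z<31)&(abs(q[...,0])<70)&(abs(q[...,1])<64)
    for nm,sel in [("gR",g&(q[...,0]>-35)&(q[...,0]<30)&(q[...,1]<-20)),("gL",g&(q[...,0]>-35)&(q[...,0]<30)&(q[...,1]>20)),("stop",g&(q[...,0]>30)&(abs(q[...,1])<25))]:
        if sel.sum()>3: print(n,k,nm,sel.sum(),"x",np.percentile(q[sel][:,0],[2,50,98]).round(1),"y",np.percentile(q[sel][:,1],[2,50,98]).round(1))
    f=(z>15)&(z<21)&(abs(q[...,0])<140)&(abs(q[...,1])<90)&(c.max(-1)-c.min(-1)<22)
    print(n,k,"floor x",np.percentile(q[f][:,0],[.5,99.5]).round(1),"y",np.percentile(q[f][:,1],[.5,99.5]).round(1))
    if k==1:
        m=(c.min(-1)>115)&(c.max(-1)-c.min(-1)<45)&(z>86)&(z<96)&(q[...,0]>-155)&(q[...,0]<-60)&(abs(q[...,1])<60)
        print(n,"plate x",np.percentile(q[m][:,0],[1,99]).round(1),"y",np.percentile(q[m][:,1],[1,99]).round(1))
        m&=False; m=(c.min(-1)>115)&(z>99)&(z<112)&(q[...,0]>-170)&(q[...,0]<-60)&(abs(q[...,1])<60)
        print(n,"dome x",np.percentile(q[m][:,0],[1,99]).round(1),"y",np.percentile(q[m][:,1],[1,99]).round(1))
E
```

```text
side 0 gR 33 x [-32.9  -6.1  26.4] y [-43.9 -36.9 -29.5]
side 0 gL 11 x [-34.3 -25.1  -6.7] y [24.3 34.5 39.7]
side 0 stop 37 x [34.8 43.9 52.5] y [-23.1  -5.1  22.8]
side 0 floor x [-116.2   83.8] y [-68.   61.9]
side 1 gR 46 x [-33.7  -2.8  25.7] y [-46.7 -38.3 -31.6]
side 1 gL 12 x [-33.6 -26.3 -13.7] y [32.  34.9 49.6]
side 1 stop 37 x [35.3 42.  52.1] y [-24.   -1.8  23.4]
side 1 floor x [-116.2   82.7] y [-68.1  61.2]
side plate x [-154.6  -87.8] y [-35.4  29.4]
side dome x [-150.7 -100.5] y [-31.3  19.7]
scene 1 gR 43 x [-33.9   3.7  27.7] y [-39.1 -35.  -30.1]
scene 1 floor x [-113.4   91.4] y [-62.2  65.6]
scene plate x [-152.4  -89. ] y [-29.7 -14.7]
scene dome x [-153.9 -105.3] y [-25.8   6.7]
scene 0 gR 37 x [-34.6  -1.6  26.1] y [-38.5 -34.5 -30.5]
scene 0 floor x [-112.7   91. ] y [-62.9  65.3]
```

The plate is within 1–2 mm of the guide centreline and has about 125 mm to go. I lower to just above the press floor, then slide in.

{"fn": "apply_moves", "kwargs": {
  "rows": [
    {"xyz": [0, 1, 12], "turn": [0, 0, 0], "grip": 0.05},
    {"xyz": [0, 1, 28], "turn": [0, 0, 0], "grip": 0.05},
    {"xyz": [0, 1, 42], "turn": [0, 0, 0], "grip": 0.05},
    {"xyz": [0, 1, 51], "turn": [0, 0, 0], "grip": 0.05},
    {"xyz": [0, 1, 56], "turn": [0, 0, 0], "grip": 0.05},
    {"xyz": [-6, 1, 57], "turn": [0, 0, 0], "grip": 0.05},
    {"xyz": [-14, 1, 57], "turn": [0, 0, 0], "grip": 0.05},
    {"xyz": [-22, 1, 57], "turn": [0, 0, 0], "grip": 0.05},
    {"xyz": [-30, 1, 57], "turn": [0, 0, 0], "grip": 0.05},
    {"xyz": [-38, 1, 57], "turn": [0, 0, 0], "grip": 0.05},
    {"xyz": [-46, 1, 57], "turn": [0, 0, 0], "grip": 0.05},
    {"xyz": [-50, 1, 57], "turn": [0, 0, 0], "grip": 0.05}
  ]
}}

```text
clock: 11.32
tcp_pos: [0.4541, 0.1259, 0.033]
orientation: [0.001, 0.051, 0.999, 0.0]
wrist_force: [-0.0, 0.3, -1.8]
finger_gap: 0.0141
grip_force: 97.9
```

```bash
python3 look.py 2; cat > pm.py <<'E'
from h import *
import sys
k=sys.argv[1]; zt=float(sys.argv[2])
a=np.radians(-5.9);X=np.array([np.cos(a),np.sin(a)]);Y=np.array([-X[1],X[0]]);N=np.array([.6256,.1072])
for n in ["side","scene"]:
    d=dict(np.load(f"{n}{k}.npz")); W=pts(d); c=d["color"].astype(int)
    q=np.stack([(W[...,:2]-N)@X,(W[...,:2]-N)@Y],-1)*1000; z=W[...,2]*1000
    for nm,lo,hi in [("plate",-5,4),("dome",7,20)]:
        m=(c.min(-1)>110)&(c.max(-1)-c.min(-1)<45)&(z>zt+lo)&(z<zt+hi)&(q[...,0]>-170)&(q[...,0]<45)&(abs(q[...,1])<45)
        if nm=="plate": m&=(abs(q[...,1])>14)
        if m.sum()>3: print(n,nm,m.sum(),"x",np.percentile(q[m][:,0],[1,99]).round(1),"y",np.percentile(q[m][:,1],[1,99]).round(1),"z",np.median(z[m]).round(1))
E
python3 pm.py 2 33
```

```text
[0.4523 0.126  0.0325] [[-0.9948, 0.102, -0.0002], [0.102, 0.9948, 0.0001], [0.0002, 0.0001, -1.0]] [ 0.3  0.7 -2.8]
side plate 183 x [-110.2   42.2] y [-44.3  43.1] z 31.9
side dome 188 x [-118.6  -39.5] y [-32.7  23.6] z 47.4
scene plate 97 x [-109.5   36.6] y [-42.3 -15. ] z 33.3
scene dome 52 x [-129.3  -48. ] y [-26.5  -6.2] z 47.0
```

{"fn": "apply_moves", "kwargs": {
  "rows": [
    {"xyz": [-5, 0, 1], "turn": [0, 0, 0], "grip": 0.05},
    {"xyz": [-11, 0, 1], "turn": [0, 0, 0], "grip": 0.05},
    {"xyz": [-17, 0, 1], "turn": [0, 0, 0], "grip": 0.05},
    {"xyz": [-23, 0, 1], "turn": [0, 0, 0], "grip": 0.05},
    {"xyz": [-29, 0, 1], "turn": [0, 0, 0], "grip": 0.05},
    {"xyz": [-35, 0, 1], "turn": [0, 0, 0], "grip": 0.05},
    {"xyz": [-40, 0, 1], "turn": [0, 0, 0], "grip": 0.05},
    {"xyz": [-40, 0, 1], "turn": [0, 0, 0], "grip": 0.05}
  ]
}}

```text
clock: 12.13
tcp_pos: [0.4935, 0.1218, 0.0317]
orientation: [0.001, 0.051, 0.999, 0.0]
wrist_force: [0.8, 1.5, -1.4]
finger_gap: 0.0141
grip_force: 97.9
```

{"fn": "apply_moves", "kwargs": {
  "rows": [
    {"xyz": [-5, 0, 0], "turn": [0, 0, 0], "grip": 0.05},
    {"xyz": [-11, 0, 0], "turn": [0, 0, 0], "grip": 0.05},
    {"xyz": [-17, 0, 0], "turn": [0, 0, 0], "grip": 0.05},
    {"xyz": [-22, 0, 0], "turn": [0, 0, 0], "grip": 0.05},
    {"xyz": [-26, 0, 0], "turn": [0, 0, 0], "grip": 0.05},
    {"xyz": [-28, 0, 0], "turn": [0, 0, 0], "grip": 0.05},
    {"xyz": [-28, 0, 0], "turn": [0, 0, 0], "grip": 0.05}
  ]
}}

```text
clock: 12.72
tcp_pos: [0.5203, 0.119, 0.0316]
orientation: [0.0, 0.051, 0.999, 0.0]
wrist_force: [0.6, -0.5, -2.2]
finger_gap: 0.0142
grip_force: 97.9
```

```bash
python3 look.py 3; python3 pm.py 3 32
```

```text
[0.5193 0.1191 0.0314] [[-0.9948, 0.1019, -0.0006], [0.1019, 0.9948, 0.0001], [0.0006, -0.0, -1.0]] [ 0.7 -0.3 -1.8]
side plate 183 x [-64.3  43.3] y [-43.1  44. ] z 31.1
side dome 151 x [-120.5   17.9] y [-32.2  19.7] z 46.1
scene plate 102 x [-65.7  32.1] y [-42.5 -16.2] z 31.4
scene dome 40 x [-29.1   7.4] y [-25. -12.] z 45.5
```

View pics/look3.png

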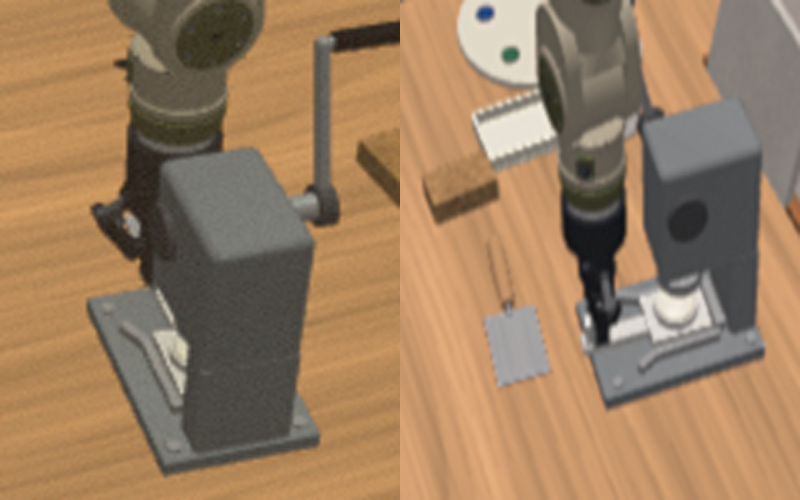

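The plate is between the guides, at (675,310) in the right half of the picture, a few mm short of the stop. I push slowly until it makes contact.

{"fn": "apply_moves", "kwargs": {
  "rows": [
    {"xyz": [-2, 0, 0.5], "turn": [0, 0, 0], "grip": 0.05},
    {"xyz": [-4, 0, 0.5], "turn": [0, 0, 0], "grip": 0.05},
    {"xyz": [-5, 0, 0.5], "turn": [0, 0, 0], "grip": 0.05},
    {"xyz": [-6, 0, 0.5], "turn": [0, 0, 0], "grip": 0.05},
    {"xyz": [-6, 0, 0.5], "turn": [0, 0, 0], "grip": 0.05}
  ]
}}

```text
clock: 13.28
tcp_pos: [0.5241, 0.1185, 0.0307]
orientation: [-0.001, 0.051, 0.999, -0.0]
wrist_force: [-5.1, -0.0, -0.7]
finger_gap: 0.0143
grip_force: 98.2
```

{"fn": "apply_moves", "kwargs": {
  "rows": [
    {"xyz": [-1, 0, 0], "turn": [0, 0, 0], "grip": 0.05},
    {"xyz": [-2, 0, 0], "turn": [0, 0, 0], "grip": 0.05},
    {"xyz": [-2, 0, 0], "turn": [0, 0, 0], "grip": 0.05},
    {"xyz": [-2, 0, 0], "turn": [0, 0, 0], "grip": 0.05}
  ]
}}

```text
clock: 13.62
tcp_pos: [0.5241, 0.1183, 0.0303]
orientation: [-0.003, 0.051, 0.999, -0.0]
wrist_force: [-10.5, -0.5, 2.0]
finger_gap: 0.0141
grip_force: 98.6
```

The stop is felt: the wrist force is 10 N with no further travel. I release and go straight up along the front.

{"fn": "apply_moves", "kwargs": {
  "rows": [
    {"xyz": [1, 0, 0.5], "turn": [0, 0, 0], "grip": 0.05},
    {"xyz": [1, 0, 0.5], "turn": [0, 0, 0], "grip": 0.3},
    {"xyz": [1, 0, 0], "turn": [0, 0, 0], "grip": 0.45},
    {"xyz": [1, 0, 0], "turn": [0, 0, 0], "grip": 0.45},
    {"xyz": [1, 0, -4], "turn": [0, 0, 0], "grip": 0.45},
    {"xyz": [1, 0, -15], "turn": [0, 0, 0], "grip": 0.45},
    {"xyz": [3, 0, -35], "turn": [0, 0, 0], "grip": 0.45},
    {"xyz": [20, 0, -65], "turn": [0, 0, 0], "grip": 0.45},
    {"xyz": [50, 0, -95], "turn": [0, 0, 0], "grip": 0.45},
    {"xyz": [80, 0, -120], "turn": [0, 0, 0], "grip": 0.45},
    {"xyz": [95, 0, -130], "turn": [0, 0, 0], "grip": 0.45},
    {"xyz": [95, 0, -130], "turn": [0, 0, 0], "grip": 0.45}
  ]
}}

```text
clock: 14.62
tcp_pos: [0.4322, 0.1285, 0.1645]
orientation: [0.002, 0.05, 0.999, 0.0]
wrist_force: [0.3, -0.7, -0.4]
finger_gap: 0.0387
grip_force: 0.0
```

```bash
python3 look.py 4; python3 pm.py 4 32; python3 - <<'E'
from h import *
a=np.radians(-5.9);X=np.array([np.cos(a),np.sin(a)]);Y=np.array([-X[1],X[0]]);N=np.array([.6256,.1072])
for n in ["side","scene"]:
    d=dict(np.load(f"{n}4.npz")); W=pts(d); c=d["color"].astype(int)
    q=np.stack([(W[...,:2]-N)@X,(W[...,:2]-N)@Y],-1)*1000; z=W[...,2]*1000
    m=(z>48)&(z<58)&(q[...,0]>-130)&(q[...,0]<-70)&(abs(q[...,1])<20); print(n,"tab",m.sum(),q[m].mean(0),np.ptp(q[m],axis=0))
    g=(c.max(-1)<60)&(W[...,2]>.3)&(abs(W[...,0]-.6)<.05)&(abs(W[...,1]-.24)<.06);print("grip",g.sum(),W[g].mean(0).round(4))
s,p,r=st(); h=N+.130*Y-.005*X; g=h-.140*np.cos(np.radians(75))*X; print("hub",h,"grip",g); print(s["joint_pos"].round(2)); plan(g[0]-.03,g[1],.40,np.radians(174.1))
E
```

```text
[0.4343 0.1279 0.1613] [[-0.9948, 0.1019, 0.0022], [0.1019, 0.9948, 0.0002], [-0.0022, 0.0004, -1.0]] [ 0.5 -0.6  0.4]
side plate 187 x [-68.2  44.6] y [-42.7  41.4] z 30.5
side dome 166 x [-115.9   23.7] y [-29.1  15.5] z 45.8
scene plate 94 x [-63.2  36.4] y [-42.7 -15.2] z 30.7
scene dome 36 x [-23.4  10.7] y [-25.3 -10.5] z 44.2
side tab 44 [-102.08432716   -1.86627904] [28.76436075 21.80730999]
grip 72 [0.594  0.24   0.3274]<stdin>:6: RuntimeWarning: Mean of empty slice.
  ret = um.true_divide(
Traceback (most recent call last):
ValueError: zero-size array to reduction operation maximum which has no identity
```

View pics/look4.png

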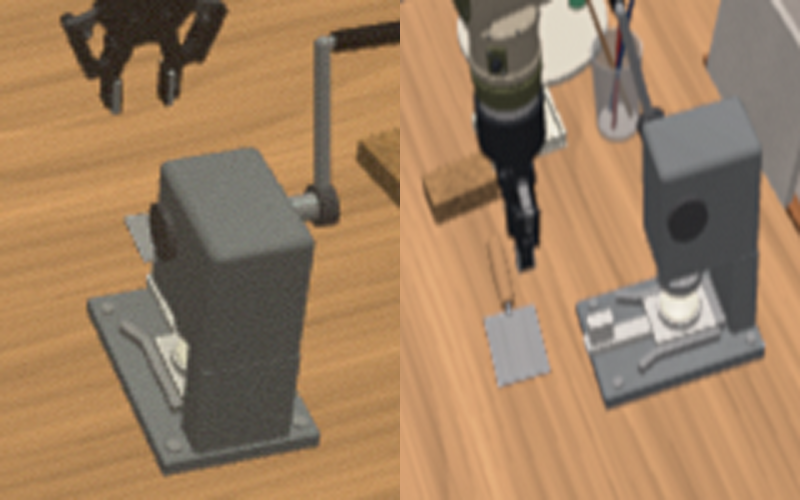

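The carrier lies home: plate at (685,315), tongue pointing out of the front, tab clear. The measured tab x of -102 mm, against a floor front reading of -116 mm, fits the home position. Next is the lever.

```bash
python3 - <<'E'
from h import *
a=np.radians(-5.9);X=np.array([np.cos(a),np.sin(a)]);Y=np.array([-X[1],X[0]]);N=np.array([.6256,.1072])
h=N+.130*Y-.005*X; g=h-.140*np.cos(np.radians(75))*X+.006*Y; print("hub",h,"grip",g); s,p,r=st(); print(s["joint_pos"].round(2)); plan(g[0],g[1],.37,np.radians(174.1))
E
```

```text
hub [0.63398952 0.23702533] grip [0.59856355 0.2467182 ]
[ 0.11  0.11 -0.38  1.07 -0.    0.21]
xyz [-151.8, 135.0, -208.4] turn [-0.0014, 0.002, -1.5699] clock 14.77 tcp [0.4343, 0.1279, 0.1613] F [0.5, -0.6, 0.4]
```

{"fn": "apply_moves", "kwargs": {
  "rows": [
    {"xyz": [0, 10, -35], "turn": [0, 0, -0.12], "grip": 0.6},
    {"xyz": [0, 25, -70], "turn": [0, 0, -0.24], "grip": 0.8},
    {"xyz": [0, 40, -105], "turn": [0, 0, -0.36], "grip": 0.8},
    {"xyz": [0, 55, -140], "turn": [0, 0, -0.48], "grip": 0.8},
    {"xyz": [0, 70, -170], "turn": [0, 0, -0.6], "grip": 0.8},
    {"xyz": [0, 85, -195], "turn": [0, 0, -0.72], "grip": 0.8},
    {"xyz": [0, 100, -208], "turn": [0, 0, -0.84], "grip": 0.8},
    {"xyz": [-5, 115, -208], "turn": [0, 0, -0.96], "grip": 0.8},
    {"xyz": [-15, 125, -208], "turn": [0, 0, -1.08], "grip": 0.8},
    {"xyz": [-30, 135, -208], "turn": [0, 0, -1.2], "grip": 0.8},
    {"xyz": [-45, 135, -208], "turn": [0, 0, -1.32], "grip": 0.8},
    {"xyz": [-60, 135, -208], "turn": [0, 0, -1.44], "grip": 0.8}
  ]
}}

```text
clock: 15.77
tcp_pos: [0.5086, 0.2568, 0.367]
orientation: [-0.001, -0.623, 0.782, 0.0]
wrist_force: [0.0, 0.6, 0.2]
finger_gap: 0.0682
grip_force: 0.0
```

```bash
python3 - <<'E'
from h import *
s,p,r=st(); print(s["joint_pos"].round(2)); plan(.5986,.2467,.37,np.radians(174.1))
E
```

```text
[ 0.33  0.31  0.38  1.64 -0.   -1.02]
xyz [-10.3, -90.0, -3.2] turn [0.0016, -0.0009, -0.1232] clock 15.77 tcp [0.5086, 0.2568, 0.367] F [0.0, 0.6, 0.2]
```

{"fn": "apply_moves", "kwargs": {
  "rows": [
    {"xyz": [-3, -20, -3], "turn": [0, 0, -0.06], "grip": 0.8},
    {"xyz": [-6, -45, -3], "turn": [0, 0, -0.123], "grip": 0.8},
    {"xyz": [-9, -68, -3], "turn": [0, 0, -0.123], "grip": 0.8},
    {"xyz": [-10, -84, -3], "turn": [0, 0, -0.123], "grip": 0.8},
    {"xyz": [-10, -90, -3], "turn": [0, 0, -0.123], "grip": 0.8},
    {"xyz": [-10, -90, -3], "turn": [0, 0, -0.123], "grip": 0.8},
    {"xyz": [-10, -90, -3], "turn": [0, 0, -0.123], "grip": 0.8}
  ]
}}

```text
clock: 16.35
tcp_pos: [0.5968, 0.245, 0.3706]
orientation: [-0.001, -0.667, 0.745, 0.001]
wrist_force: [-0.5, 0.8, 1.0]
finger_gap: 0.0683
grip_force: 0.0
```

```bash
python3 - <<'E'
from h import *
s,p,r=st(); print(p.round(4),s["joint_pos"].round(2),s["wrist_force"].round(1))
for n in ["wrist","side","scene"]:
    d=cam(n); W=pts(d); c=d["color"].astype(int)
    g=(W[...,2]>.29)&(W[...,2]<.34)&(abs(W[...,0]-.6)<.025)&(W[...,1]>.19)&(W[...,1]<.29)
    P=W[g]
    if len(P)>20: print(n,len(P),P.mean(0).round(4),P.min(0).round(4),P.max(0).round(4))
    if n=="wrist": cv2.imwrite("pics/wg.png",d["color"])
plan(.5986,.2467,.301,np.radians(174.1))
E
```

```text
[0.5968 0.245  0.3706] [ 0.27  0.49  0.66  1.74  0.   -1.2 ] [-0.5  0.8  1. ]
wrist 5615 [0.5934 0.236  0.3266] [0.5812 0.1909 0.2902] [0.6062 0.29   0.3318]
side 161 [0.5936 0.2298 0.3216] [0.5818 0.1901 0.2901] [0.6069 0.2863 0.3336]
scene 311 [0.5996 0.2335 0.32  ] [0.5868 0.1913 0.2901] [0.6096 0.2896 0.3316]
xyz [-1.6, -2.7, 71.5] turn [-0.0002, 0.0003, -0.0063] clock 16.5 tcp [0.5957, 0.2454, 0.3725] F [-0.7, -0.2, -0.5]
```

View pics/wg.png

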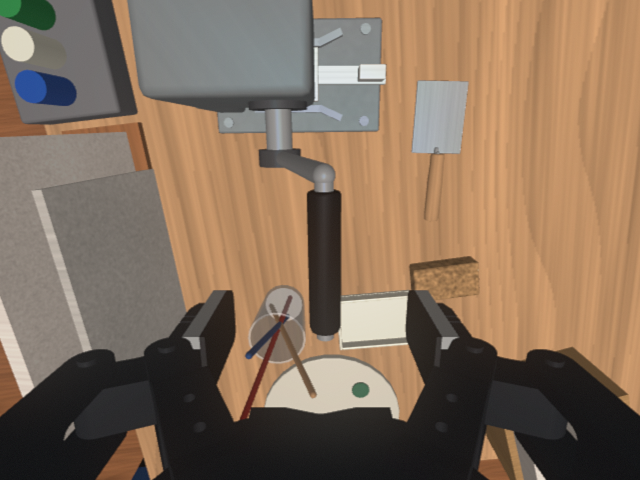

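The wrist view shows the black sleeve centred between the open fingers at (324,262), with its arm joint at (324,175) clear of the pads. I go straight down and grip.

{"fn": "apply_moves", "kwargs": {
  "rows": [
    {"xyz": [-1, -1, 10], "turn": [0, 0, 0], "grip": 0.8},
    {"xyz": [-1, -1, 22], "turn": [0, 0, 0], "grip": 0.8},
    {"xyz": [-1, -1, 36], "turn": [0, 0, 0], "grip": 0.8},
    {"xyz": [-1, -1, 50], "turn": [0, 0, 0], "grip": 0.8},
    {"xyz": [-1, -1, 62], "turn": [0, 0, 0], "grip": 0.8},
    {"xyz": [-1, -1, 69], "turn": [0, 0, 0], "grip": 0.6},
    {"xyz": [-1, -1, 70], "turn": [0, 0, 0], "grip": 0.4},
    {"xyz": [-1, -1, 70], "turn": [0, 0, 0], "grip": 0.3}
  ]
}}

```text
clock: 17.17
tcp_pos: [0.5969, 0.2461, 0.3025]
orientation: [0.0, -0.667, 0.745, 0.0]
wrist_force: [0.3, 1.0, 0.5]
finger_gap: 0.0326
grip_force: 0.0
```

{"fn": "apply_moves", "kwargs": {
  "rows": [
    {"xyz": [0, 0, 0], "turn": [0, 0, 0], "grip": 0.2},
    {"xyz": [0, 0, 0], "turn": [0, 0, 0], "grip": 0.1},
    {"xyz": [0, 0, 0], "turn": [0, 0, 0], "grip": 0.1},
    {"xyz": [0, 0, 0], "turn": [0, 0, 0], "grip": 0.1},
    {"xyz": [0, 0, 0], "turn": [0, 0, 0], "grip": 0.1},
    {"xyz": [0, 0, 0], "turn": [0, 0, 0], "grip": 0.1}
  ],
  "force": 50
}}

```text
clock: 17.67
tcp_pos: [0.595, 0.2465, 0.303]
orientation: [-0.001, -0.668, 0.744, 0.002]
wrist_force: [-8.6, 0.1, 2.2]
finger_gap: 0.0165
grip_force: 48.7
```

```bash
cat > arc.py <<'E'
from h import *
import sys
# rows from current lever angle q0 to q1: shifts in tool axes (tool y = -pressX, tool z = down)
q0,q1,n=float(sys.argv[1]),float(sys.argv[2]),int(sys.argv[3])
b=np.radians(75)
f=lambda q:np.array([.14*np.cos(b-q),.14*np.sin(b-q)])
s,p,r=st(); Xp=np.array([np.cos(np.radians(-5.9)),np.sin(np.radians(-5.9)),0])
for i in range(1,n+1):
    t=i/n; t=t*t*(3-2*t); d=f(q0+(q1-q0)*t)-f(q0)
    w=-d[0]*Xp+np.array([0,0,d[1]]); print((r.inv().apply(w)*1000).round(0).tolist())
print(p.round(4),s["joint_pos"].round(2),s["wrist_force"].round(1))
E
python3 arc.py 0 0.45 12; python3 arc.py .45 .9 12; python3 arc.py .9 1.2 10
```

```text
[0.0, 1.0, 0.0]
[0.0, 4.0, 1.0]
[0.0, 9.0, 3.0]
[0.0, 15.0, 5.0]
[0.0, 22.0, 8.0]
[0.0, 29.0, 12.0]
[0.0, 36.0, 15.0]
[0.0, 42.0, 19.0]
[0.0, 47.0, 23.0]
[0.0, 52.0, 26.0]
[0.0, 54.0, 29.0]
[0.0, 55.0, 29.0]
[0.595  0.2465 0.303 ] [ 0.27  0.46  0.43  1.55  0.   -1.19] [-8.6  0.1  2.2]
[0.0, 1.0, 1.0]
[0.0, 3.0, 3.0]
[0.0, 7.0, 7.0]
[0.0, 12.0, 11.0]
[0.0, 16.0, 17.0]
[0.0, 21.0, 23.0]
[0.0, 26.0, 30.0]
[0.0, 30.0, 36.0]
[0.0, 33.0, 42.0]
[0.0, 35.0, 46.0]
[0.0, 36.0, 49.0]
[0.0, 37.0, 50.0]
[0.595  0.2465 0.303 ] [ 0.27  0.46  0.43  1.55  0.   -1.19] [-8.6  0.1  2.2]
[0.0, 0.0, 1.0]
[0.0, 2.0, 4.0]
[0.0, 3.0, 8.0]
[0.0, 5.0, 14.0]
[0.0, 7.0, 20.0]
[0.0, 8.0, 26.0]
[0.0, 9.0, 32.0]
[0.0, 10.0, 36.0]
[0.0, 10.0, 39.0]
[0.0, 11.0, 40.0]
[0.595  0.2465 0.303 ] [ 0.27  0.46  0.43  1.55  0.   -1.19] [-8.6  0.1  2.2]
```

{"fn": "apply_moves", "kwargs": {
  "rows": [
    {"xyz": [0, 1, 0], "turn": [0, 0, 0], "grip": 0.1},
    {"xyz": [0, 4, 1], "turn": [0, 0, 0], "grip": 0.1},
    {"xyz": [0, 9, 3], "turn": [0, 0, 0], "grip": 0.1},
    {"xyz": [0, 15, 5], "turn": [0, 0, 0], "grip": 0.1},
    {"xyz": [0, 22, 8], "turn": [0, 0, 0], "grip": 0.1},
    {"xyz": [0, 29, 12], "turn": [0, 0, 0], "grip": 0.1},
    {"xyz": [0, 36, 15], "turn": [0, 0, 0], "grip": 0.1},
    {"xyz": [0, 42, 19], "turn": [0, 0, 0], "grip": 0.1},
    {"xyz": [0, 47, 23], "turn": [0, 0, 0], "grip": 0.1},
    {"xyz": [0, 52, 26], "turn": [0, 0, 0], "grip": 0.1},
    {"xyz": [0, 54, 29], "turn": [0, 0, 0], "grip": 0.1},
    {"xyz": [0, 55, 29], "turn": [0, 0, 0], "grip": 0.1}
  ]
}}

```text
clock: 18.67
tcp_pos: [0.5432, 0.2517, 0.2765]
orientation: [0.002, -0.667, 0.745, -0.002]
wrist_force: [-1.4, -3.1, 11.0]
finger_gap: 0.0162
grip_force: 49.9
```

{"fn": "apply_moves", "kwargs": {
  "rows": [
    {"xyz": [0, 1, 1], "turn": [0, 0, 0], "grip": 0.1},
    {"xyz": [0, 3, 3], "turn": [0, 0, 0], "grip": 0.1},
    {"xyz": [0, 7, 7], "turn": [0, 0, 0], "grip": 0.1},
    {"xyz": [0, 12, 11], "turn": [0, 0, 0], "grip": 0.1},
    {"xyz": [0, 16, 17], "turn": [0, 0, 0], "grip": 0.1},
    {"xyz": [0, 21, 23], "turn": [0, 0, 0], "grip": 0.1},
    {"xyz": [0, 26, 30], "turn": [0, 0, 0], "grip": 0.1},
    {"xyz": [0, 30, 36], "turn": [0, 0, 0], "grip": 0.1},
    {"xyz": [0, 33, 42], "turn": [0, 0, 0], "grip": 0.1},
    {"xyz": [0, 35, 46], "turn": [0, 0, 0], "grip": 0.1},
    {"xyz": [0, 36, 49], "turn": [0, 0, 0], "grip": 0.1},
    {"xyz": [0, 37, 50], "turn": [0, 0, 0], "grip": 0.1}
  ]
}}

```text
clock: 19.67
tcp_pos: [0.5039, 0.2556, 0.2255]
orientation: [-0.0, -0.667, 0.745, 0.0]
wrist_force: [-9.1, -4.2, 13.3]
finger_gap: 0.0165
grip_force: 50.3
```

{"fn": "apply_moves", "kwargs": {
  "rows": [
    {"xyz": [0, 1, 2], "turn": [0, 0, 0], "grip": 0.1},
    {"xyz": [0, 3, 6], "turn": [0, 0, 0], "grip": 0.1},
    {"xyz": [0, 5, 12], "turn": [0, 0, 0], "grip": 0.1},
    {"xyz": [0, 7, 19], "turn": [0, 0, 0], "grip": 0.1},
    {"xyz": [0, 8, 26], "turn": [0, 0, 0], "grip": 0.1},
    {"xyz": [0, 9, 32], "turn": [0, 0, 0], "grip": 0.1},
    {"xyz": [0, 10, 37], "turn": [0, 0, 0], "grip": 0.1},
    {"xyz": [0, 10, 40], "turn": [0, 0, 0], "grip": 0.1},
    {"xyz": [0, 10, 42], "turn": [0, 0, 0], "grip": 0.1},
    {"xyz": [0, 10, 43], "turn": [0, 0, 0], "grip": 0.1},
    {"xyz": [0, 10, 43], "turn": [0, 0, 0], "grip": 0.1},
    {"xyz": [0, 10, 43], "turn": [0, 0, 0], "grip": 0.1}
  ]
}}

```text
clock: 20.67
tcp_pos: [0.4923, 0.2567, 0.1825]
orientation: [-0.002, -0.668, 0.745, 0.001]
wrist_force: [-16.5, -3.3, 17.4]
finger_gap: 0.016
grip_force: 50.8
```

```bash
python3 - <<'E'
from h import *
s,p,r=st(); print(p.round(4),s["wrist_force"].round(1))
d=cam("side"); W=pts(d); c=d["color"].astype(int)
g=(c.max(-1)<60)&(W[...,2]>.19)&(W[...,2]<.23)&(abs(W[...,0]-.495)<.03)&(W[...,1]>.2)&(W[...,1]<.3);P=W[g];print(len(P),P.mean(0).round(3))
E
python3 arc.py 1.2 .9 10;python3 arc.py .9 .45 12
```

```text
[0.4923 0.2567 0.1825] [-16.5  -3.3  17.4]
120 [0.492 0.248 0.211]
[0.0, -0.0, -1.0]
[0.0, -1.0, -4.0]
[0.0, -1.0, -9.0]
[-0.0, -2.0, -15.0]
[-0.0, -4.0, -21.0]
[-0.0, -5.0, -27.0]
[-0.0, -7.0, -32.0]
[-0.0, -9.0, -36.0]
[-0.0, -10.0, -39.0]
[-0.0, -11.0, -40.0]
[0.4922 0.2567 0.1824] [ 0.34  0.3  -0.1   1.18  0.   -1.13] [-15.5  -2.9  17.2]
[-0.0, -0.0, -1.0]
[-0.0, -2.0, -4.0]
[-0.0, -4.0, -9.0]
[-0.0, -7.0, -15.0]
[-0.0, -11.0, -21.0]
[-0.0, -16.0, -27.0]
[-0.0, -20.0, -34.0]
[-0.0, -25.0, -39.0]
[-0.0, -30.0, -44.0]
[-0.0, -33.0, -47.0]
[-0.0, -36.0, -50.0]
[-0.0, -37.0, -50.0]
[0.4922 0.2567 0.1824] [ 0.34  0.3  -0.1   1.18  0.   -1.13] [-15.5  -2.9  17.2]
```

{"fn": "apply_moves", "kwargs": {
  "rows": [
    {"xyz": [0, 1, 2], "turn": [0, 0, 0], "grip": 0.1},
    {"xyz": [0, 2, 4], "turn": [0, 0, 0], "grip": 0.1},
    {"xyz": [0, 2, 5], "turn": [0, 0, 0], "grip": 0.1},
    {"xyz": [0, 2, 5], "turn": [0, 0, 0], "grip": 0.1},
    {"xyz": [0, 2, 5], "turn": [0, 0, 0], "grip": 0.1},
    {"xyz": [0, 2, 5], "turn": [0, 0, 0], "grip": 0.1}
  ]
}}

```text
clock: 21.22
tcp_pos: [0.4923, 0.2568, 0.1814]
orientation: [0.001, -0.667, 0.745, -0.001]
wrist_force: [-18.9, -7.6, 36.0]
finger_gap: 0.0163
grip_force: 52.6
```

The lever is on its stop: 5 mm commanded gave only 1 mm of travel, at 36 N. It has been held 0.5 s, so now I ease it back slowly.

{"fn": "apply_moves", "kwargs": {
  "rows": [
    {"xyz": [0, -1, -2], "turn": [0, 0, 0], "grip": 0.1},
    {"xyz": [0, -2, -5], "turn": [0, 0, 0], "grip": 0.1},
    {"xyz": [0, -2, -8], "turn": [0, 0, 0], "grip": 0.1},
    {"xyz": [0, -3, -12], "turn": [0, 0, 0], "grip": 0.1},
    {"xyz": [0, -4, -17], "turn": [0, 0, 0], "grip": 0.1},
    {"xyz": [0, -5, -22], "turn": [0, 0, 0], "grip": 0.1},
    {"xyz": [0, -6, -27], "turn": [0, 0, 0], "grip": 0.1},
    {"xyz": [0, -8, -32], "turn": [0, 0, 0], "grip": 0.1},
    {"xyz": [0, -9, -37], "turn": [0, 0, 0], "grip": 0.1},
    {"xyz": [0, -11, -41], "turn": [0, 0, 0], "grip": 0.1},
    {"xyz": [0, -12, -45], "turn": [0, 0, 0], "grip": 0.1},
    {"xyz": [0, -13, -47], "turn": [0, 0, 0], "grip": 0.1}
  ]
}}

```text
clock: 22.22
tcp_pos: [0.5037, 0.2556, 0.2249]
orientation: [-0.001, -0.668, 0.745, 0.001]
wrist_force: [-15.3, -3.3, 15.6]
finger_gap: 0.0164
grip_force: 50.5
```

{"fn": "apply_moves", "kwargs": {
  "rows": [
    {"xyz": [0, 0, -1], "turn": [0, 0, 0], "grip": 0.1},
    {"xyz": [0, -2, -4], "turn": [0, 0, 0], "grip": 0.1},
    {"xyz": [0, -4, -9], "turn": [0, 0, 0], "grip": 0.1},
    {"xyz": [0, -7, -15], "turn": [0, 0, 0], "grip": 0.1},
    {"xyz": [0, -11, -21], "turn": [0, 0, 0], "grip": 0.1},
    {"xyz": [0, -16, -27], "turn": [0, 0, 0], "grip": 0.1},
    {"xyz": [0, -20, -34], "turn": [0, 0, 0], "grip": 0.1},
    {"xyz": [0, -25, -39], "turn": [0, 0, 0], "grip": 0.1},
    {"xyz": [0, -30, -44], "turn": [0, 0, 0], "grip": 0.1},
    {"xyz": [0, -33, -47], "turn": [0, 0, 0], "grip": 0.1},
    {"xyz": [0, -36, -50], "turn": [0, 0, 0], "grip": 0.1},
    {"xyz": [0, -37, -50], "turn": [0, 0, 0], "grip": 0.1}
  ]
}}

```text
clock: 23.22
tcp_pos: [0.5441, 0.2516, 0.277]
orientation: [0.002, -0.667, 0.745, -0.001]
wrist_force: [-10.6, -3.1, 19.0]
finger_gap: 0.0164
grip_force: 50.7
```

```bash
python3 arc.py .45 0 12; python3 -c "
from h import *
plan(.595,.2465,.303,np.radians(174.1))"
```

```text
[-0.0, -1.0, -1.0]
[-0.0, -4.0, -3.0]
[-0.0, -8.0, -6.0]
[-0.0, -13.0, -10.0]
[-0.0, -19.0, -14.0]
[-0.0, -26.0, -18.0]
[-0.0, -33.0, -21.0]
[-0.0, -40.0, -24.0]
[-0.0, -46.0, -26.0]
[-0.0, -51.0, -28.0]
[-0.0, -54.0, -29.0]
[-0.0, -55.0, -29.0]
[0.5441 0.2516 0.277 ] [ 0.3   0.35  0.21  1.43 -0.   -1.16] [-10.6  -3.1  19. ]
xyz [-0.6, -51.3, -25.8] turn [-0.0049, 0.0015, -0.0069] clock 23.22 tcp [0.5441, 0.2516, 0.277] F [-10.6, -3.1, 19.0]
```

{"fn": "apply_moves", "kwargs": {
  "rows": [
    {"xyz": [0, -1, -1], "turn": [0, 0, 0], "grip": 0.1},
    {"xyz": [0, -4, -4], "turn": [0, 0, 0], "grip": 0.1},
    {"xyz": [0, -8, -7], "turn": [0, 0, 0], "grip": 0.1},
    {"xyz": [0, -13, -11], "turn": [0, 0, 0], "grip": 0.1},
    {"xyz": [0, -19, -15], "turn": [0, 0, 0], "grip": 0.1},
    {"xyz": [0, -26, -19], "turn": [0, 0, 0], "grip": 0.1},
    {"xyz": [0, -33, -22], "turn": [0, 0, 0], "grip": 0.1},
    {"xyz": [0, -40, -25], "turn": [0, 0, 0], "grip": 0.1},
    {"xyz": [0, -45, -27], "turn": [0, 0, 0], "grip": 0.1},
    {"xyz": [0, -48, -29], "turn": [0, 0, 0], "grip": 0.1},
    {"xyz": [0, -51, -30], "turn": [0, 0, 0], "grip": 0.1},
    {"xyz": [0, -52, -30], "turn": [0, 0, 0], "grip": 0.1}
  ]
}}

```text
clock: 24.22
tcp_pos: [0.5948, 0.2465, 0.3029]
orientation: [-0.0, -0.667, 0.745, 0.001]
wrist_force: [-4.9, 0.3, 6.1]
finger_gap: 0.0166
grip_force: 49.7
```

{"fn": "apply_moves", "kwargs": {
  "rows": [
    {"xyz": [0, -1, 0], "turn": [0, 0, 0], "grip": 0.1},
    {"xyz": [0, -2, 0], "turn": [0, 0, 0], "grip": 0.1},
    {"xyz": [0, -3, 0], "turn": [0, 0, 0], "grip": 0.1},
    {"xyz": [0, -3, 0], "turn": [0, 0, 0], "grip": 0.1}
  ]
}}

```text
clock: 24.55
tcp_pos: [0.595, 0.2464, 0.3029]
orientation: [-0.002, -0.668, 0.744, 0.002]
wrist_force: [-10.7, 1.8, 7.8]
finger_gap: 0.0166
grip_force: 50.0
```

It is back on its rest stop: the position matches the grasp pose and it presses against the stop. I release and retreat upward.

{"fn": "apply_moves", "kwargs": {
  "rows": [
    {"xyz": [0, 2, -1], "turn": [0, 0, 0], "grip": 0.3},
    {"xyz": [0, 2, -1], "turn": [0, 0, 0], "grip": 0.6},
    {"xyz": [0, 2, -1], "turn": [0, 0, 0], "grip": 0.8},
    {"xyz": [0, 2, -1], "turn": [0, 0, 0], "grip": 0.8},
    {"xyz": [0, 2, -8], "turn": [0, 0, 0], "grip": 0.8},
    {"xyz": [0, 2, -20], "turn": [0, 0, 0], "grip": 0.8},
    {"xyz": [0, 2, -38], "turn": [0, 0, 0], "grip": 0.8},
    {"xyz": [0, 2, -58], "turn": [0, 0, 0], "grip": 0.8},
    {"xyz": [0, 2, -75], "turn": [0, 0, 0], "grip": 0.8},
    {"xyz": [0, 20, -80], "turn": [0, 0, 0], "grip": 0.8},
    {"xyz": [0, 50, -80], "turn": [0, 0, 0], "grip": 0.8},
    {"xyz": [0, 70, -80], "turn": [0, 0, 0], "grip": 0.8}
  ]
}}

```text
clock: 25.55
tcp_pos: [0.5283, 0.2536, 0.3828]
orientation: [0.001, -0.667, 0.745, -0.0]
wrist_force: [0.5, 0.1, 0.9]
finger_gap: 0.0684
grip_force: 0.0
```

{"fn": "apply_moves", "kwargs": {
  "rows": [
    {"xyz": [0, 30, 0], "turn": [0, 0, 0], "grip": 0.8},
    {"xyz": [0, 40, 0], "turn": [0, 0, 0], "grip": 0.8},
    {"xyz": [0, 40, 0], "turn": [0, 0, 0], "grip": 0.8},
    {"xyz": [0, 40, 0], "turn": [0, 0, 0], "grip": 0.8}
  ]
}}

```text
clock: 25.88
tcp_pos: [0.4895, 0.258, 0.383]
orientation: [0.001, -0.667, 0.745, -0.0]
wrist_force: [0.3, 0.0, -0.7]
finger_gap: 0.0685
grip_force: 0.0
```

```bash
python3 look.py 5; python3 pm.py 5 32; python3 - <<'E'
from h import *
for n in ["side","scene"]:
    d=dict(np.load(f"{n}5.npz")); W=pts(d); c=d["color"].astype(int)
    g=(c.max(-1)<60)&(W[...,2]>.3)&(W[...,2]<.345)&(abs(W[...,0]-.6)<.05)&(abs(W[...,1]-.24)<.06);print(n,"grip",g.sum(),W[g].mean(0).round(4))
    a=np.radians(-5.9);X=np.array([np.cos(a),np.sin(a)]);Y=np.array([-X[1],X[0]]);N=np.array([.6256,.1072])
    q=np.stack([(W[...,:2]-N)@X,(W[...,:2]-N)@Y],-1)*1000; z=W[...,2]*1000
    m=(z>48)&(z<58)&(q[...,0]>-130)&(q[...,0]<-70)&(abs(q[...,1])<20)
    if m.any(): print(n,"tab",m.sum(),q[m].mean(0))
E
```

```text
[0.4905 0.2577 0.3817] [[-0.1104, -0.9939, 0.0001], [-0.9939, 0.1104, -0.0001], [0.0001, -0.0002, -1.0]] [ 0.3 -0.1  0.6]
side plate 201 x [-58.3  43.2] y [-42.9  39.9] z 30.4
side dome 180 x [-116.9   23.5] y [-29.1  14.1] z 44.8
scene plate 93 x [-57.2  32.9] y [-42.8 -18. ] z 29.9
scene dome 34 x [-23.    9.9] y [-26.5 -11. ] z 44.2
side grip 72 [0.5939 0.2397 0.3277]
side tab 42 [-102.49036505   -1.86707083]
scene grip 165 [0.6013 0.2448 0.3248]
```

The lever grip is back at its starting position in both cameras (within 0.5 mm), the carrier has not moved, and the robot is touching nothing.

```bash
python3 -c "
from h import *
print(ticket.hand_in())"
```

```text
the job is handed in; nothing more can be done
None
```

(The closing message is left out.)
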